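# Lock the pasta roller's crank with its pin

## Task

Lock the crank of the pasta roller with the steel pin from the wooden stand. Stand the pin in the hole on top of the roller's bearing block and let go, so that it rests on the shaft inside; swing the crank slowly over from left to right until you feel the pin drop into the hidden cross-hole and stop the crank. Then press the pin down until its head sits on the block; never force the crank or ram the pin, and leave the jar and the tins alone.

Things in the scene. Friction and masses are not known exactly. Their poses are not given: they have to be found in the camera images.
- roller: Hand-cranked pasta roller, fixed to the worktop: base plate 205 x 130 mm, aluminium bearing block 56 x 64 mm, 114 mm high, at the front, two steel rollers behind, no higher. Origin on the worktop below the pin hole. x runs level from the crank (front) to the rollers, y to the left, z up; turned up to 15 degrees about z. Inside the block, unseen, a 36 mm shaft along x has one cross-hole 14.4 mm wide.
- pin_hole (a point): Centre of the mouth of the pin hole, middle of the block's top, 114 mm up. Round, vertical, 13.6 mm wide, 1.5 mm bevel, 24 mm down to the shaft. Axes as roller. A pin in it rests on the shaft (head centre 67 mm above this point), or, cross-hole upright, falls 45 mm onto a spring catch (head centre about 22 mm above). 5 to 20 N down drives it past the catch, which holds it: home, head centre 11 mm above.
- crank_axis (a point): Point on the shaft's axis, 70 mm above the worktop, 80 mm in front of (roller -x) the pin hole, level with the middle of the crank's grip, whose centre swings about it on a circle of 100 mm radius in the plane of the roller's y and z. Axes as roller.
- crank: Steel crank, bar 150 x 20 x 8 mm. Origin on the shaft axis below the pin hole, z along the bar to the grip, x as the shaft. Turns stiffly (1 to 4 N at the grip), stays where left, swings 69 degrees each side of upright. Starts 20 to 50 degrees left (+y). Clamped to the shaft at an unknown angle, new each time: the cross-hole comes upright once, 3 to 43 degrees right of upright (-y).
- crank_grip (a point): Centre of the crank's grip: freely spinning black sleeve 22 mm wide, 52 mm long, level along the shaft's direction, pointing from the block to the robot, free all round; 100 mm from the shaft axis. Axes as crank. The dropped pin stops the crank with about 4 degrees of play; the force at the grip then rises springily over some millimetres. More than about 18 N there bends the pin.
- pin_head (a point): Centre of the head of the loose steel lock pin (100 g, 104 mm long): shank 12 mm wide, 82 mm long with a 4 mm tapered tip 8 mm wide at its end, on top a round head 24 mm wide, 22 mm high. This point is 93 mm above the tip; z along the pin, up. It starts upright in its stand, this point 103 mm above the worktop.
- pin: The lock pin, origin at the centre of its tip end, z along the pin towards the head (see pin_head).
- pin_stand: Wooden block 56 x 56 x 50 mm fixed on the worktop left or right of the roller, with a 14 mm hole 40 mm deep in its top in which the pin stands; origin at the centre of its underside. The pin's head begins 42 mm above its top.
- jam_jar: Glass jam jar with white lid, 65 mm wide, 94 mm high, on the other side of the roller from the pin stand; bystander, origin at the centre of its underside.
- tin_a: Small round tin, 57 mm wide, 68 mm high, at the back left of the roller; bystander, origin at the centre of its underside.
- tin_b: Small round tin, 57 mm wide, 68 mm high, at the back right of the roller; bystander, origin at the centre of its underside.

How it is judged:
By the outcome, as a careful person would: the job done as asked, in the order asked, and still so for the second after the job is handed in, with the robot touching nothing.
It also fails if it takes over 72 s, if anything falls off the work surface, if the arm or the gripper's body presses on something with over 40 N, if the wrist force passes 120 N, or if a joint passes its speed limit or range.

## Robot

A 6-joint arm with a two-finger parallel gripper is mounted at the origin on a cart in front of the work surface, level with it; the furniture and walls round the work are solid. World frame = base frame: x ahead of the robot, y to its left, z up, the work surface at z = 0. Lengths are in m, angles in rad, forces in N, time in s.
With the tool pointing down it reaches from about 0.275 to 1 m from the base axis. Payload 8.4 kg.
Tool frame: the origin (TCP) lies between the finger pads; the fingertips stand 14 mm ahead of it and the grasp point (between the pads) lies 5 mm behind it (manip.tip_reach is the distance from the TCP to the fingertips, in m); x points along the fingers, y is the direction in which the jaws open and shut, and the axes are right-handed (so a half turn about x gives the same grasp; the last joint's range is limited). The gripper opens to 85 mm and grips with 20 to 120 N. Pads are 22 mm wide; open, the fingers measure 114 mm over their backs; the gripper's body (76 mm by 85 mm) begins 54 mm behind the grasp point. The pads swing forward as they close: fully open they stand 13 mm farther back than shut.
Start: joints at [-1.202, 0.353, 1.633, -0, 1.155, -0.002], TCP at [0.226, -0.583, 0.245] pointing down, gripper open.
Joint ranges: [-2.63, 2.63], [-0.92, 2.1], [0.06, 2.66], [-1.3, 4.44], [0, 2.69], [-3.02, 3.02]. Speed limits (rad/s): [2.22, 2.22, 2.79, 3.14, 3.14, 3.14].

## Interface

Orientations are given as a 3x3 rotation matrix whose columns are the frame's x, y, z axes.
In Python, from plant import observe, viewer, workorder, finder, manip gives the robot as it stands.
- The arm moves only by the tool arm_command, never from a script. Its argument "targets" is a list that holds one entry, the list of rows, each a list of 5 numbers: the closure, from 0 (fully open) to 1 (shut), then the shift along the tool's x, y, z in cm, then the turn about the tool's x in rad. A call has 1 to 12 rows; each row is the pose to reach, as a shift and turn from the pose measured when the call began, along the tool's axes at that moment; what a row does not reach only later rows make up. A row lasts 1/8 s, in which the tool goes at most 62.5 mm and 10.7 degrees, less where a joint would pass 70% of its speed; a pose out of reach is approached as far as the arm can. A call with a gripper value outside its range is refused whole. The fingers move at their own pace and stop on an object; "newtons" is the grip in N (left out, the last holds). Time passes only in rows, so rows that repeat a pose let the fingers close. It gives the time, the measured TCP pose, the force and the opening at its end, in the units of the state.
- observe(): the state, without advancing time (a new reading comes with each control period).
- viewer.get_image(name): name is "scene" or "top"; returns a dict with "frame" (400x640x3 uint8, red, green, blue), "depth" (400x640 float32, m along the optical axis (not along the pixel's ray), 0 where there is no reading), "vertical_fov" (degrees; the focal length in pixels is half the picture's height over the tangent of half this angle, whatever the lens; pixels are square), "cx", "cy" (the principal point, pixels), "D" ([k1, k2, p1, p2, k3] as OpenCV has them; the pictures are not rectified), "pose" (4x4, takes a point from camera to world coordinates). Camera axes: x right, y up, looking along -z (the intrinsics and any distortion apply to the point x, -y, -z); pixel columns grow to the right and rows downward; lengths in m; the calibration is good to about 2 mm. A picture is of the moment at which its call begins.
- workorder.hand_in(): hands the job in, once; it reports no verdict.
Trained networks look in the newest picture that a camera, given by its name, has taken for a name from the list of things; names that differ only in an ending like _2 or _b are one class to them, and where a whole thing is asked for, a point or a joint stands for the part that bears it (a point fixed in the world has none). Each returns a list of dicts, best first, with "conf" (0 to 1); they miss things now and then, are a little off and sometimes report something else, mostly with a low value. They report only what shows in the picture. A call takes as long as a camera call.
- finder.silhouettes(name, camera): "pixels" (400x640 bool, what is visible of it) and "bbox" ([centre column, centre row, width, height] as shares, 0 to 1, of the picture: columns of its width, rows of its height, round what is visible of it).
- finder.mark_of(name, camera): "at" ([column, row] as shares, 0 to 1, of the picture: columns of its width, rows of its height: a listed point, or the origin of a listed thing).
The state is a dict: "clock": time; "q": joint angles; "qvel": joint speeds; "effort": joint torques, N m; "tcp_pos": TCP position; "tcp_rot": TCP orientation; "wrist_force": force on the tool from outside, world axes, zero at the start; "wrist_torque": the same for the moment, N m; "finger_gap": opening from 0.0 (shut) to 1.0 (fully open).
Only numpy, scipy, OpenCV 4.12 (cv2) and the standard library are available. Lean on these libraries where they do the work, as an engineer would, in place of code of your own. Each camera call takes 0.05 s, during which the arm holds its last target.

## Working session

There is one attempt and no reset: what is moved stays moved. The work goes in short steps, Python scripts to look and compute and a tool call to move; the robot and the scene stay as the last step left them, time stands still between calls to the robot, and variables do not carry over. Pictures are saved under pics/ and viewed, and the job is handed in when it is done.

Besides the shell and the picture viewer there is one more tool, called after "Emit:" in YAML: its name, and indented under it one key for each argument. arm_command: Moves the arm, as the interface text tells. Its arguments: {"type":"object","properties":{"targets":{"type":"array"},"newtons":{"type":"number"}},"required":["targets"]}

```bash
mkdir -p pics; ls; cat > h.py <<'E'
import numpy as np, cv2
from plant import observe, viewer, workorder, finder, manip
def K(im):
    f=200/np.tan(np.radians(im["vertical_fov"])/2)
    return np.array([[f,0,im["cx"]],[0,f,im["cy"]],[0,0,1.]])
def ray(im,uv):
    p=cv2.undistortPoints(np.array(uv,float).reshape(-1,1,2),K(im),np.array(im["D"],float)).reshape(-1,2)
    d=np.c_[p[:,0],-p[:,1],-np.ones(len(p))]
    P=np.array(im["pose"]); return P[:3,3], d@P[:3,:3].T
def atz(im,uv,z):
    o,d=ray(im,uv); return o+d*((z-o[2])/d[:,2])[:,None]
def proj(im,X):
    P=np.array(im["pose"]); c=(np.atleast_2d(X)-P[:3,3])@P[:3,:3]
    c=c*[1,-1,-1]
    return cv2.projectPoints(c,np.zeros(3),np.zeros(3),K(im),np.array(im["D"],float))[0].reshape(-1,2)
def cloud(im,mask):
    v,u=np.nonzero(mask&(im["depth"]>0)); o,d=ray(im,np.c_[u,v]); return o+d*im["depth"][v,u][:,None]
def tri(ims,uvs):
    A=np.zeros((3,3));b=np.zeros(3)
    for im,uv in zip(ims,uvs):
        o,d=ray(im,uv); d=d[0]/np.linalg.norm(d[0]); M=np.eye(3)-np.outer(d,d); A+=M;b+=M@o
    return np.linalg.solve(A,b)
def save(im,n): cv2.imwrite(f"pics/{n}.png",im["frame"][...,::-1])
E
python3 - <<'E'
from h import *
s=observe(); print(s)
for c in("scene","top"):
    im=viewer.get_image(c); save(im,c+"0"); print(c,im["vertical_fov"],im["cx"],im["cy"],im["D"],im["pose"])
    for n in ["pin_hole","crank_axis","crank_grip","pin_head","pin_stand","jam_jar","tin_a","roller","crank","pin"]:
        for r in finder.mark_of(n,c)[:3]: print(n,round(r["conf"],2),np.round(np.array(r["at"])*[640,400],1))
E
```

```text
pics
{'clock': 0.0, 'q': array([-1.20241785e+00,  3.53643009e-01,  1.63410231e+00, -1.83345289e-07,
        1.15516636e+00, -2.40498136e-03]), 'qvel': array([-8.46772195e-04,  3.79376425e-05,  1.33705067e-03, -1.65577653e-03,
        1.09265111e-03,  4.81113528e-04]), 'effort': array([-3.39101352e-03, -6.05255055e+01, -3.42080283e+01, -3.07261771e-04,
        9.61488462e-03, -7.41623808e-06]), 'tcp_pos': array([ 0.22630942, -0.58213024,  0.24457848]), 'tcp_rot': array([[-4.75142923e-04,  3.62345518e-01, -9.32043722e-01],
       [ 1.23047801e-03, -9.32042910e-01, -3.62345829e-01],
       [-9.99999130e-01, -1.31902536e-03, -3.00459917e-06]]), 'wrist_force': array([0.01264948, 0.63225357, 0.03665813]), 'wrist_torque': array([ 0.01520409,  0.03043523, -0.06061771]), 'finger_gap': 0.9993773448711095}
scene 46.38497855202659 314.1756365426811 189.59025228032795 [-0.09515187  0.          0.          0.          0.        ] [[-0.84338793  0.28858895 -0.45322535  0.0309774 ]
 [-0.53729723 -0.44840887  0.71431167  0.84772746]
 [ 0.00291219  0.84595857  0.53324067  0.75293217]
 [ 0.          0.
[... 427 characters left out ...]
976002 323.6408784097448 196.00797512834563 [-0.05760268  0.          0.          0.          0.        ] [[ 1.86200195e-02  9.97755596e-01 -6.43200183e-02  5.07017421e-01]
 [-9.99826281e-01  1.85274996e-02 -2.03464557e-03  1.17835705e-04]
 [-8.38389889e-04  6.43467298e-02  9.97927250e-01  1.30350665e+00]
 [ 0.00000000e+00  0.00000000e+00  0.00000000e+00  1.00000000e+00]]
pin_hole 0.63 [307.1 209.6]
crank_axis 0.78 [315.8 235.7]
crank_grip 0.75 [287.6 243.3]
crank_grip 0.54 [230.8 218.5]
pin_head 0.65 [229.5 216.9]
pin_stand 0.91 [233.8 218.5]
jam_jar 0.62 [427.3 218.8]
tin_a 0.49 [404.6 165.6]
tin_a 0.39 [255.4 154.8]
roller 0.83 [312.1 211.2]
crank 0.55 [308.2 210.5]
pin 0.56 [230.6 218.9]
```

View pics/scene0.png

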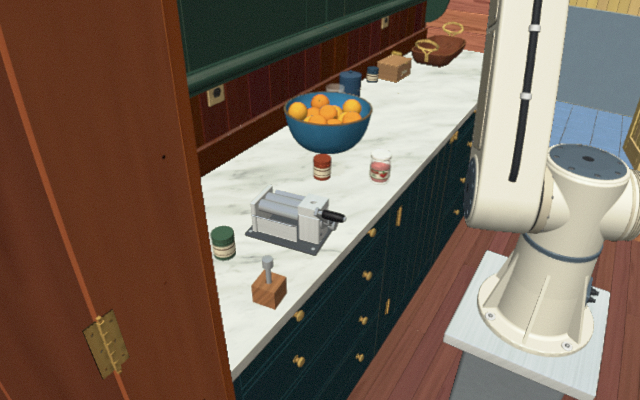

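View pics/top0.png

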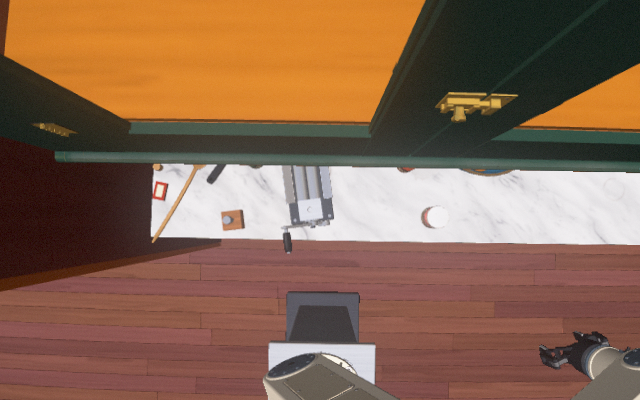

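```bash
python3 - <<'E'
from h import *
a=viewer.get_image("scene");b=viewer.get_image("top")
T={"hole":([314.4,202.3],[307.1,209.6],.114),"axis":([345.6,224.6],[315.8,235.7],.07),"grip":([337,217.9],[287.6,243.3],None),"pin_head":([266.8,260.9],[229.5,216.9],.103),"stand":([269.6,299.5],[233.8,218.5],0),"jar":([377.4,179.2],[427.3,218.8],0),"roller":([312.9,240],[312.1,211.2],0),"tinA":([224.4,254.8],[255.4,154.8],0),"tinB":([319.6,177],[404.6,165.6],0)}
for n,(u,v,z) in T.items():
    print(n,np.round(tri([a,b],[u,v]),4), *( [] if z is None else [np.round(atz(a,u,z)[0],4),np.round(atz(b,v,z)[0],4)]))
# masks
for c,im in(("scene",a),("top",b)):
    for n in["pin","crank_grip","roller","pin_stand"]:
        for r in finder.silhouettes(n,c)[:1]:
            P=cloud(im,r["pixels"]); print(c,n,round(r["conf"],2),r["pixels"].sum(),np.round(np.percentile(P,[2,50,98],axis=0),3).tolist())
# big crops
cv2.imwrite("pics/topcrop.png",cv2.resize(b["frame"][130:270,200:340,::-1],None,fx=4,fy=4,interpolation=cv2.INTER_CUBIC))
cv2.imwrite("pics/scenecrop.png",cv2.resize(a["frame"][150:320,220:400,::-1],None,fx=3.5,fy=3.5,interpolation=cv2.INTER_CUBIC))
E
```

```text
hole [0.5426 0.0458 0.1167] [0.5421 0.041  0.114 ] [0.5453 0.0474 0.114 ]
axis [0.4685 0.0208 0.0628] [0.46   0.0271 0.07  ] [0.4729 0.0228 0.07  ]
grip [0.4502 0.0958 0.1357]
pin_head [0.5206 0.2644 0.0978] [0.516  0.2687 0.103 ] [0.5212 0.2637 0.103 ]
stand [ 0.5157  0.273  -0.0067] [0.5089 0.2769 0.    ] [0.5179 0.2731 0.    ]
jar [ 0.5296 -0.3091  0.0079] [ 0.5367 -0.3201  0.    ] [ 0.5278 -0.312   0.    ]
roller [ 0.5462  0.0379 -0.0078] [0.5424 0.047  0.    ] [0.5444 0.0368 0.    ]
tinA [ 0.7094  0.211  -0.0091] [0.6953 0.2162 0.    ] [0.7131 0.2132 0.    ]
tinB [ 0.6938 -0.2396 -0.0026] [ 0.6966 -0.2331  0.    ] [ 0.6884 -0.242   0.    ]
scene pin 0.69 193 [[0.501, 0.263, 0.054], [0.509, 0.276, 0.105], [0.521, 0.283, 0.115]]
scene crank_grip 0.89 419 [[0.43, -0.098, -0.001], [0.477, 0.1, 0.141], [0.548, 0.112, 0.151]]
scene roller 0.74 4504 [[0.448, -0.009, 0.002], [0.587, 0.075, 0.066], [0.692, 0.119, 0.148]]
scene pin_stand 0.86 962 [[0.482, 0.243, 0.002], [0.501, 0.287, 0.042], [0.538, 0.302, 0.051]]
top pin 0.5 71 [[0.504, 0.26, 0.054], [0.515, 0.27, 0.111], [0.526, 0.282, 0.115]]
top crank_grip 0.75 240 [[0.435, -0.009, 0.05], [0.478, 0.095, 0.144], [0.512, 0.109, 0.151]]
top roller 0.93 2916 [[0.452, -0.017, 0.003], [0.583, 0.051, 0.081], [0.668, 0.117, 0.148]]
top pin_stand 0.58 336 [[0.489, 0.242, 0.009], [0.516, 0.261, 0.047], [0.543, 0.298, 0.053]]
```

View pics/topcrop.png

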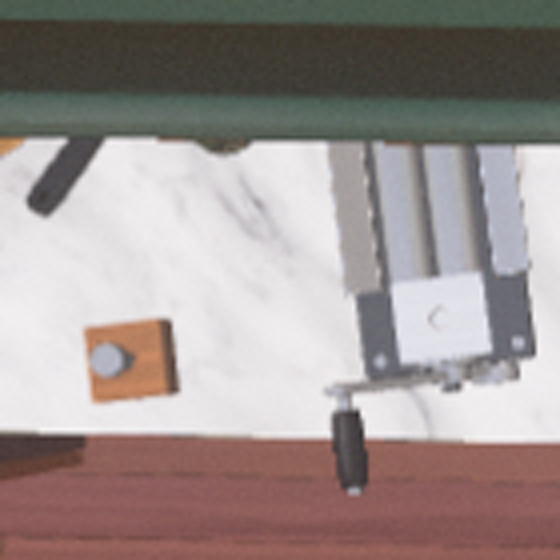

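View pics/scenecrop.png

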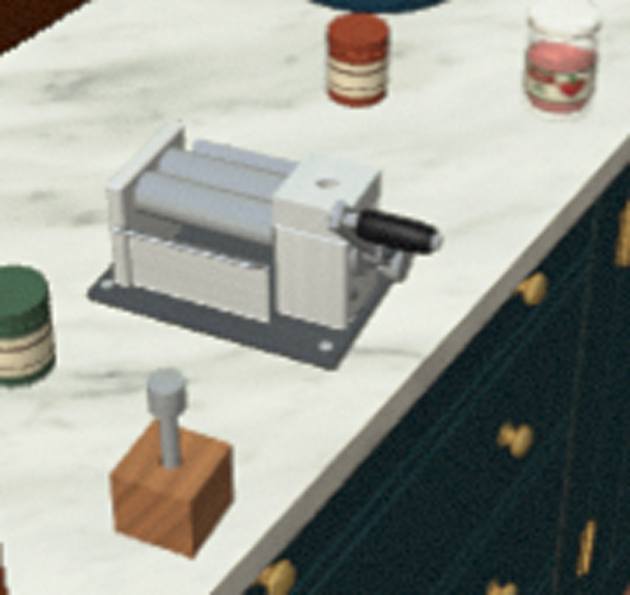

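```bash
python3 - <<'E'
from h import *
a=viewer.get_image("scene");b=viewer.get_image("top")
full=np.ones((400,640),bool)
for c,im in(("s",a),("t",b)):
    d=im["depth"]>0; v,u=np.nonzero(d); P=cloud(im,full)
    m=(P[:,2]>.25)&(P[:,0]>.3)&(abs(P[:,1])<.45)&(P[:,2]<1.2)
    if m.any(): print(c,"overhead",np.round(np.percentile(P[m],[0.5,2,10,50,98],axis=0),3).tolist())
    # block top
    for nm,cen,lo,hi,r in(("block",(.545,.045),.108,.121,.06),("head",(.518,.267),.108,.121,.03),("standtop",(.518,.267),.044,.056,.05)):
        m=(P[:,2]>lo)&(P[:,2]<hi)&(np.hypot(P[:,0]-cen[0],P[:,1]-cen[1])<r)
        zz=np.median(P[m,2]); Q=atz(im,np.c_[u,v][m],{"block":.114,"head":.114,"standtop":.05}[nm])[:,:2]
        rc=cv2.minAreaRect((Q*1000).astype(np.float32)); cc=cv2.minEnclosingCircle((Q*1000).astype(np.float32))
        print(c,nm,m.sum(),"z",round(zz,4),"mean",np.round(Q.mean(0),4),"rect",np.round(rc[0],1),np.round(rc[1],1),round(rc[2],1),"circ",np.round(cc[0],1),round(cc[1],1))
    m=(P[:,2]>.11)&(abs(P[:,2]-.135)<.02)&(P[:,0]>.41)&(P[:,0]<.51)&(P[:,1]>.03)&(P[:,1]<.15)
    print(c,"grip",m.sum(),np.round(np.percentile(P[m],[2,50,98],axis=0),3).tolist())
print("hole by eye top",atz(b,[309.1,208.9],.114),"scene",atz(a,[313.6,201.9],.114))
print("pin head top by eye",atz(b,[226.9,219.6],.114))
# grip dark pixels in top
g=b["frame"].astype(int); m=(g.max(2)<70); m[:230]=0;m[260:]=0;m[:,:278]=0;m[:,300:]=0
P=cloud(b,m); print(len(P),np.round(P[::6],3).tolist())
g=a["frame"].astype(int); m=(g.max(2)<60); m[:205]=0;m[225:]=0;m[:,:318]=0;m[:,350:]=0
P=cloud(a,m); print(len(P),np.round(P[::10],3).tolist())
E
```

```text
s overhead [[0.617, -0.433, 0.252], [0.617, -0.386, 0.452], [0.62, -0.219, 0.472], [0.637, 0.128, 0.517], [0.648, 0.305, 0.604]]
s block 357 z 0.1137 mean [0.5453 0.0422] rect [543.5  44.1] [59.5 73.6] 7.9 circ [546.2  41.9] 42.0
s head 85 z 0.1131 mean [0.51   0.2745] rect [510.2 274.6] [20.8 29. ] 36.8 circ [509.3 274. ] 14.8
s standtop 482 z 0.0492 mean [0.509  0.2758] rect [510.4 273.9] [59.1 61. ] 7.7 circ [510.5 273.2] 39.6
s grip 287 [[0.427, 0.09, 0.125], [0.46, 0.105, 0.145], [0.496, 0.113, 0.152]]
t overhead [[0.619, -0.442, 0.483], [0.624, -0.414, 0.488], [0.637, -0.225, 0.586], [0.645, -0.004, 0.67], [0.841, 0.422, 1.058]]
t block 441 z 0.1121 mean [0.544  0.0415] rect [538.3  43.5] [69. 72.] 8.2 circ [537.4  44.7] 47.9
t head 55 z 0.1116 mean [0.5147 0.2711] rect [514.5 271.1] [22.4 20.9] 64.9 circ [515.1 270.8] 11.8
t standtop 289 z 0.0483 mean [0.5145 0.2689] rect [514.8 271.8] [55.9 57. ] 8.2 circ [515.8 272.3] 38.7
t grip 224 [[0.432, 0.072, 0.12], [0.47, 0.098, 0.145], [0.505, 0.113, 0.152]]
hole by eye top [[0.54734686 0.04194412 0.114     ]] scene [[0.5446667  0.04057322 0.114     ]]
pin head top by eye [[0.51349173 0.26828171 0.114     ]]
28 [[0.481, 0.093, 0.144], [0.46, 0.09, 0.146], [0.451, 0.093, 0.145], [0.446, 0.09, 0.145], [0.438, 0.09, 0.146]]
147 [[0.478, 0.102, 0.151], [0.474, 0.107, 0.149], [0.478, 0.106, 0.145], [0.452, 0.101, 0.152], [0.452, 0.101, 0.149], [0.47, 0.11, 0.145], [0.494, 0.088, 0.119], [0.456, 0.107, 0.146], [0.465, 0.109, 0.14], [0.496, 0.076, 0.106], [0.452, 0.105, 0.14], [0.463, 0.108, 0.135], [0.44, 0.103, 0.141], [0.447, 0.105, 0.137], [0.441, 0.106, 0.137]]
```

```bash
cat > ov.py <<'E'
from h import *
import sys
def ov(im,curves,box,f,name):
    x0,y0,x1,y1=box
    g=cv2.resize(im["frame"][y0:y1,x0:x1,::-1],None,fx=f,fy=f,interpolation=cv2.INTER_CUBIC)
    for X,col in curves:
        p=proj(im,X); q=((p-[x0,y0]+.5)*f-.5)
        cv2.polylines(g,[np.round(q*16).astype(np.int32)],True,col,1,cv2.LINE_AA,4)
    cv2.imwrite(f"pics/{name}.png",g)
t=np.linspace(0,2*np.pi,40)
def circ(x,y,z,r): return np.c_[x+r*np.cos(t),y+r*np.sin(t),np.full(40,z)]
def rect(x,y,z,a,b,yaw):
    R=np.array([[np.cos(yaw),-np.sin(yaw)],[np.sin(yaw),np.cos(yaw)]])
    q=np.array([[a,b],[a,-b],[-a,-b],[-a,b]])/2@R.T
    return np.c_[q+[x,y],np.full(4,z)]
E
python3 - <<'E'
from ov import *
a=viewer.get_image("scene");b=viewer.get_image("top")
h=(.546,.0415);p=(.514,.270);yaw=np.radians(8)
cs=[(rect(*h,.114,.056,.064,yaw),(0,0,255)),(circ(*h,.114,.0068),(0,0,255)),(circ(*p,.114,.012),(0,255,0)),(circ(*p,.092,.012),(0,255,0)),(rect(*p,.05,.056,.056,yaw),(255,0,0)),(rect(*p,0,.056,.056,yaw),(255,0,0))]
ov(b,cs,(215,195,335,240),6,"ov_t"); 
ov(a,cs,(240,180,345,315),5,"ov_s")
E
```

```text
(no output)
```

View pics/ov_t.png

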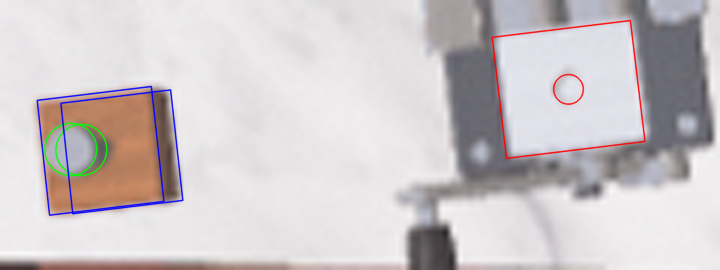

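View pics/ov_s.png

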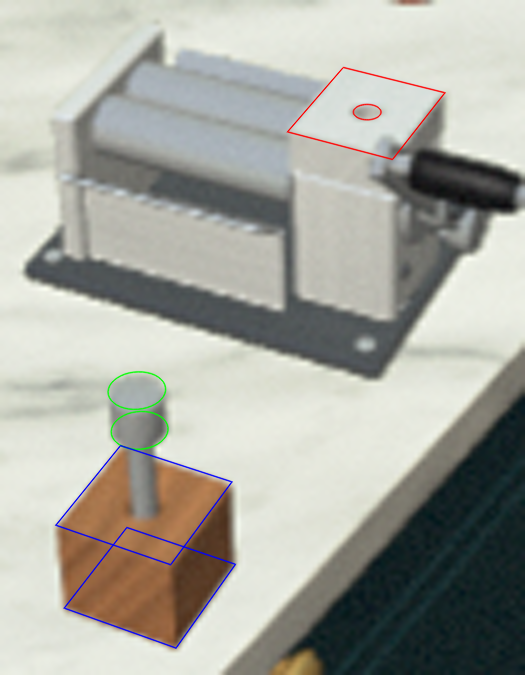

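```bash
cat > go.py <<'E'
import sys,numpy as np
from plant import observe
H=np.array([.546,.0415]);PIN=np.array([.514,.2695]);YAW=np.radians(8)
def d(pos,ty=YAW-np.pi/2):
    s=observe();R=np.array(s["tcp_rot"]);p=np.array(s["tcp_pos"])
    sh=R.T@(np.array(pos)-p)*100
    cur=np.arctan2(R[1,1],R[0,1]); tw=-((ty-cur+np.pi)%(2*np.pi)-np.pi)
    print("shift cm",np.round(sh,2),"turn",round(tw,3),"from",np.round(p,4),"F",np.round(s["wrist_force"],2),"gap",round(s["finger_gap"],3),"t",round(s["clock"],2))
E
python3 -c "
from go import *
d([*PIN,.245]); d([*PIN,.16]); d([*PIN,.097])"
```

```text
shift cm [ 3.000e-02 -6.899e+01 -5.767e+01] turn 0.231 from [ 0.2265 -0.5825  0.2453] F [0.41 0.27 0.43] gap 0.997 t 1.8
shift cm [  8.53 -68.99 -57.67] turn 0.231 from [ 0.2265 -0.5825  0.2453] F [0.41 0.27 0.43] gap 0.997 t 1.8
shift cm [ 14.83 -68.99 -57.67] turn 0.231 from [ 0.2265 -0.5825  0.2453] F [0.41 0.27 0.43] gap 0.997 t 1.8
```

Emit:
arm_command:
  targets:
    - [[0,0,-68.99,-57.67,0.231],[0,0,-68.99,-57.67,0.231],[0,0,-68.99,-57.67,0.231],[0,0,-68.99,-57.67,0.231],[0,0,-68.99,-57.67,0.231],[0,0,-68.99,-57.67,0.231],[0,0,-68.99,-57.67,0.231],[0,0,-68.99,-57.67,0.231],[0,0,-68.99,-57.67,0.231],[0,0,-68.99,-57.67,0.231],[0,0,-68.99,-57.67,0.231],[0,0,-68.99,-57.67,0.231]]

```text
clock: 3.3
tcp_pos: [0.4667, 0.1303, 0.2456]
tcp_rot: [[0.001, 0.14, -0.99], [0.0, -0.99, -0.14], [-1.0, 0.0, -0.001]]
wrist_force: [1.3, -0.1, 0.5]
finger_gap: 1.002
```

```bash
python3 -c "
from go import *
d([*PIN,.245]); d([*PIN,.16])"
```

```text
shift cm [  0.06 -13.12  -6.63] turn 0.001 from [0.4667 0.1303 0.2456] F [ 1.29 -0.14  0.46] gap 1.002 t 3.3
shift cm [  8.56 -13.12  -6.62] turn 0.001 from [0.4667 0.1303 0.2456] F [ 1.29 -0.14  0.46] gap 1.002 t 3.3
```

Emit:
arm_command:
  targets:
    - [[0,0,-13.1,-6.6,0],[0,0,-13.1,-6.6,0],[0,0,-13.1,-6.6,0],[0,0,-13.1,-6.6,0],[0,6,-13.1,-6.6,0],[0,8.5,-13.1,-6.6,0],[0,8.5,-13.1,-6.6,0],[0,8.5,-13.1,-6.6,0]]

```text
clock: 4.3
tcp_pos: [0.5145, 0.2686, 0.1621]
tcp_rot: [[0.002, 0.139, -0.99], [0.001, -0.99, -0.139], [-1.0, -0.0, -0.002]]
wrist_force: [0.2, 0.9, -0.0]
finger_gap: 1.0
```

```bash
python3 - <<'E'
from ov import *
from go import *
d([*PIN,.097])
for c in("scene","top"):
    im=viewer.get_image(c); save(im,c+"1")
    cs=[(circ(*PIN,.114,.012),(0,255,0))]
    ov(im,cs,(215,195,305,255) if c=="top" else (230,210,340,310),6,"o1"+c)
E
```

```text
shift cm [ 6.51 -0.09  0.05] turn -0.0 from [0.5145 0.2686 0.1621] F [ 0.22  0.93 -0.03] gap 1.0 t 4.3
```

View pics/o1scene.png

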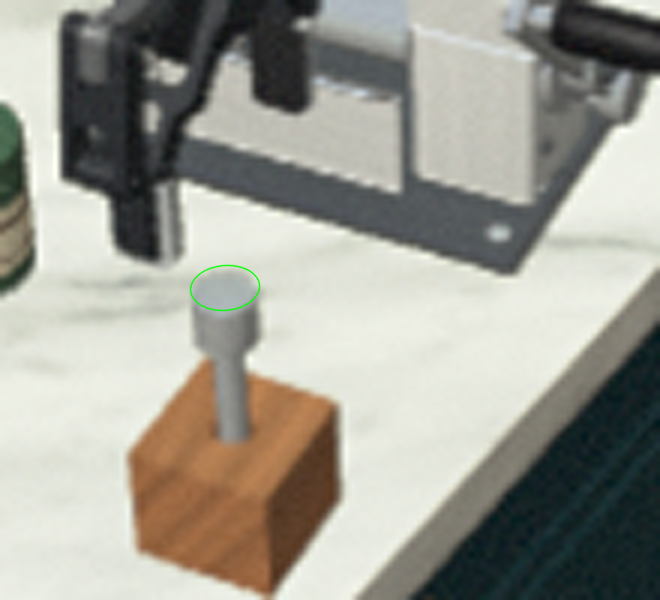

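View pics/o1top.png

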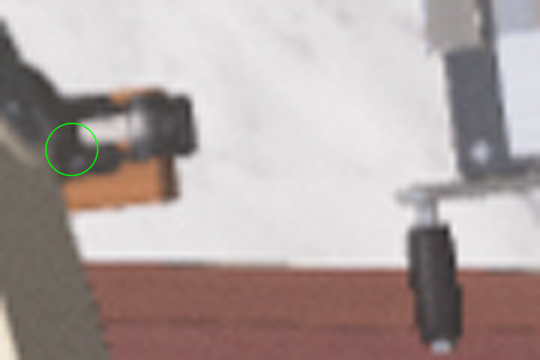

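Emit:
arm_command:
  targets:
    - [[0,3,-0.1,0.05,0],[0,6.5,-0.1,0.05,0],[0,6.5,-0.1,0.05,0],[0,6.5,-0.1,0.05,0],[0.5,6.5,-0.1,0.05,0],[0.9,6.5,-0.1,0.05,0],[0.9,6.5,-0.1,0.05,0],[0.9,6.5,-0.1,0.05,0],[0.9,6.5,-0.1,0.05,0]]
  newtons: 40

```text
clock: 5.52
tcp_pos: [0.5147, 0.2704, 0.0979]
tcp_rot: [[0.004, 0.139, -0.99], [0.002, -0.99, -0.139], [-1.0, -0.001, -0.004]]
wrist_force: [-1.0, -0.2, 5.6]
finger_gap: 0.264
```

```bash
python3 - <<'E'
from ov import *
from go import *
d([*PIN,.225]);d([*H,.225])
im=viewer.get_image("scene")
cs=[(circ(*PIN,.114,.012),(0,255,0))]
ov(im,cs,(230,210,340,310),6,"o2")
E
```

```text
shift cm [-12.71   0.07   0.03] turn 0.0 from [0.5147 0.2704 0.0979] F [-1.01 -0.22  5.56] gap 0.264 t 5.53
shift cm [-12.74  23.09   0.04] turn 0.0 from [0.5147 0.2704 0.0979] F [-1.01 -0.22  5.56] gap 0.264 t 5.53
```

View pics/o2.png

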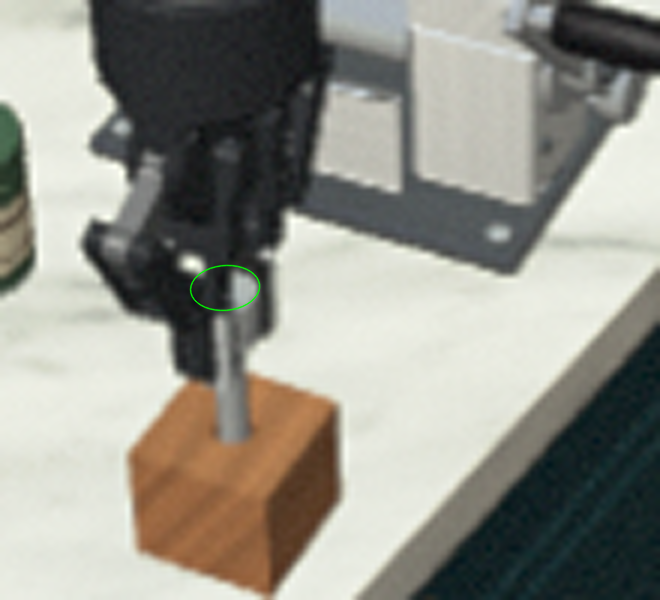

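Emit:
arm_command:
  targets:
    - [[0.9,-4,0.05,0.03,0],[0.9,-9,0.05,0.03,0],[0.9,-12.9,0.05,0.03,0],[0.9,-12.9,3,0.03,0],[0.9,-12.9,8,0.03,0],[0.9,-12.9,13,0.03,0],[0.9,-12.9,18,0.03,0],[0.9,-12.9,22,0.03,0],[0.9,-12.9,23.1,0.03,0],[0.9,-12.9,23.1,0.03,0],[0.9,-12.9,23.1,0.03,0]]

```text
clock: 6.95
tcp_pos: [0.5459, 0.0425, 0.2265]
tcp_rot: [[0.004, 0.14, -0.99], [0.002, -0.99, -0.14], [-1.0, -0.001, -0.004]]
wrist_force: [-1.1, -0.3, -0.9]
finger_gap: 0.265
```

```bash
python3 - <<'E'
from ov import *
from go import *
d([*H,.205])
s=observe();x,y,z=s["tcp_pos"]; hz=z+.005
for c,bx in(("scene",(265,120,385,240)),("top",(250,170,350,255))):
    im=viewer.get_image(c)
    cs=[(rect(*H,.114,.056,.064,YAW),(0,0,255)),(circ(*H,.114,.0068),(0,0,255)),(circ(x,y,hz-.011,.012),(0,255,0)),(circ(x,y,hz-.089,.006),(0,255,0)),(circ(x,y,hz-.093,.004),(0,255,0))]
    ov(im,cs,bx,5,"o3"+c)
E
```

```text
shift cm [2.14 0.1  0.01] turn 0.001 from [0.5459 0.0425 0.2265] F [-1.14 -0.33 -0.87] gap 0.265 t 6.95
```

View pics/o3scene.png

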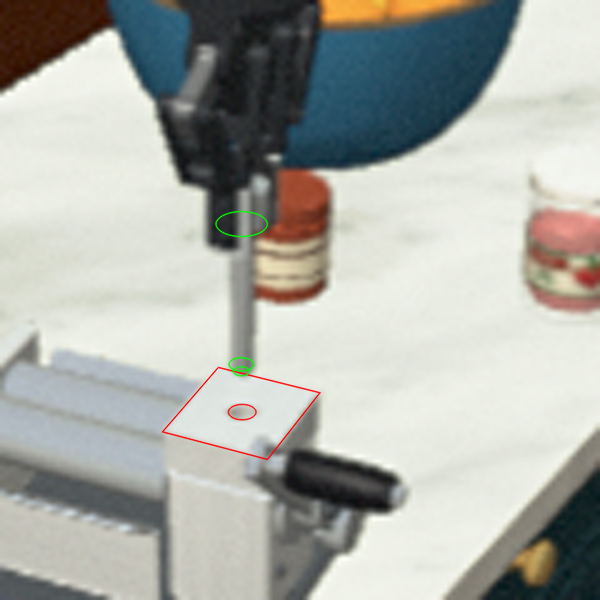

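View pics/o3top.png

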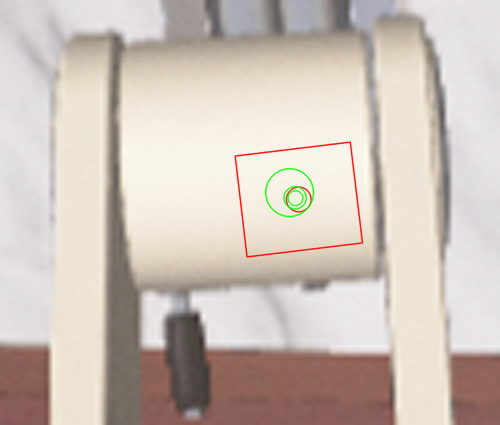

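Emit:
arm_command:
  targets:
    - [[0.9,1,0.1,0.01,0],[0.9,2,0.1,0.01,0],[0.9,2.4,0.1,0.01,0],[0.9,2.7,0.1,0.01,0],[0.9,2.7,0.1,0.01,0]]

```text
clock: 7.68
tcp_pos: [0.5463, 0.0414, 0.1994]
tcp_rot: [[0.004, 0.141, -0.99], [0.001, -0.99, -0.141], [-1.0, -0.001, -0.004]]
wrist_force: [1.1, -0.9, -0.8]
finger_gap: 0.264
```

```bash
python3 - <<'E'
from ov import *
from go import *
d([*H,.192])
s=observe();x,y,z=s["tcp_pos"]; hz=z+.005
for c,bx in(("scene",(265,140,365,240)),):
    im=viewer.get_image(c)
    cs=[(circ(*H,.114,.0083),(0,0,255)),(circ(x,y,hz-.093,.004),(0,255,0))]
    ov(im,cs,bx,7,"o4"+c)
E
```

```text
shift cm [ 0.74 -0.02  0.03] turn 0.001 from [0.5463 0.0414 0.1994] F [ 1.08 -0.91 -0.79] gap 0.264 t 7.67
```

View pics/o4scene.png

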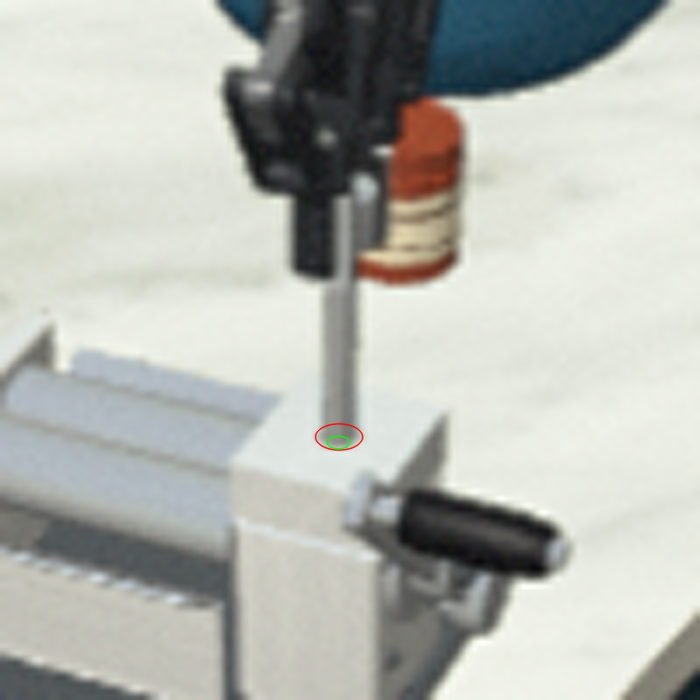

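Emit:
arm_command:
  targets:
    - [[0.9,0.3,0,0.02,0],[0.9,0.6,0,0.02,0],[0.9,0.9,0,0.02,0],[0.9,0.9,0,0.02,0]]

```text
clock: 8.22
tcp_pos: [0.546, 0.0411, 0.1901]
tcp_rot: [[0.004, 0.141, -0.99], [0.001, -0.99, -0.141], [-1.0, -0.0, -0.004]]
wrist_force: [2.3, -4.5, -1.8]
finger_gap: 0.267
```

Emit:
arm_command:
  targets:
    - [[0.9,0.3,0.06,-0.03,0],[0.9,0.6,0.08,-0.03,0],[0.9,0.9,0.08,-0.03,0],[0.9,1.2,0.08,-0.03,0],[0.9,1.2,0.08,-0.03,0]]

```text
clock: 8.85
tcp_pos: [0.5461, 0.0404, 0.1776]
tcp_rot: [[0.003, 0.141, -0.99], [0.001, -0.99, -0.141], [-1.0, -0.001, -0.003]]
wrist_force: [1.6, -2.9, -4.0]
finger_gap: 0.267
```

Emit:
arm_command:
  targets:
    - [[0.5,0,0,0,0],[0.4,0,0,0,0],[0.3,0,0,0,0],[0.3,0,0,0,0],[0.3,-2,0,0,0],[0.3,-5,0,0,0],[0.3,-5.5,0,0,0]]

```text
clock: 9.72
tcp_pos: [0.5471, 0.0404, 0.2345]
tcp_rot: [[0.006, 0.141, -0.99], [0.001, -0.99, -0.141], [-1.0, -0.0, -0.007]]
wrist_force: [0.2, 0.3, -0.6]
finger_gap: 0.701
```

```bash
python3 - <<'E'
from ov import *
from go import *
d([*H,.225])
ex=np.array([np.cos(YAW),np.sin(YAW)]);ey=np.array([-ex[1],ex[0]])
A=H-.08*ex; print("axis",A)
im=viewer.get_image("scene")
for th in (40,42,45,47,50):
    c=np.r_[A+.1*np.sin(np.radians(th))*ey,.07+.1*np.cos(np.radians(th))]
    print(th,c,proj(im,c))
c=np.r_[A+.1*np.sin(np.radians(45))*ey,.07+.0707]
E3=np.r_[ex,0]
cs=[(circ(*H,.181+.011,.012),(0,255,0)),(circ(*H,.181-.011,.012),(0,255,0))]
for s in(-.026,.026):
    o=c+s*E3; cs.append((np.array([o+.011*(np.cos(q)*np.r_[ey,0]+np.sin(q)*np.array([0,0,1])) for q in t]),(0,0,255)))
ov(im,cs,(265,140,365,240),7,"o5")
E
```

```text
shift cm [ 0.95 -0.12  0.1 ] turn 0.001 from [0.5471 0.0404 0.2345] F [ 0.19  0.31 -0.59] gap 0.701 t 9.72
axis [0.46677855 0.03036615]
40 [0.45783268 0.09401936 0.14660444] [[333.27765373 212.48573631]]
42 [0.45746606 0.09662802 0.14431448] [[332.80547089 213.92462208]]
45 [0.45693753 0.10038868 0.14071068] [[332.12028319 216.11188468]]
47 [0.45660008 0.10278977 0.13819984] [[331.67994382 217.58610267]]
50 [0.45611728 0.10622509 0.13427876] [[331.0458629  219.81583359]]
```

View pics/o5.png

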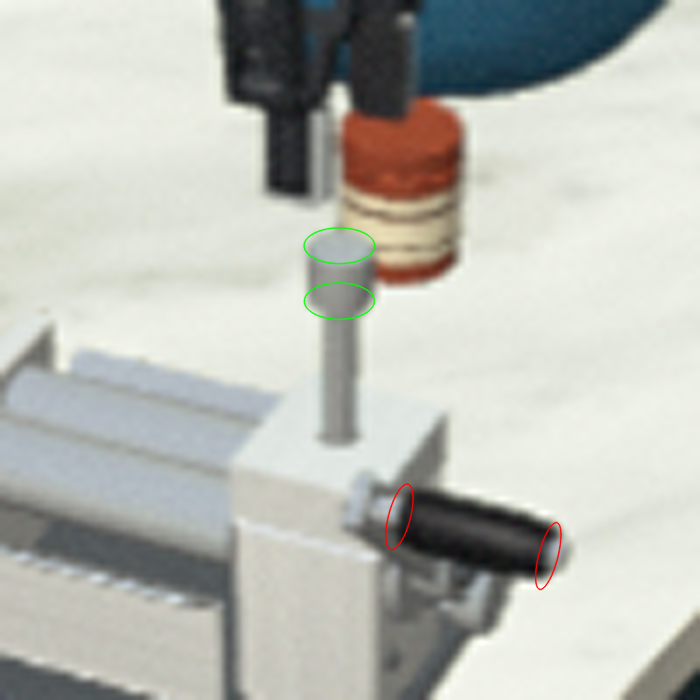

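```bash
cat >> go.py <<'E'
ex=np.array([np.cos(YAW),np.sin(YAW)]);ey=np.array([-ex[1],ex[0]]);A=H-.08*ex
def tcp(th,lead=0.0,dz=-.009):
    r=np.radians(th); return np.r_[A+(.1*np.sin(r)-lead)*ey,.07+.1*np.cos(r)+dz]
def now():
    s=observe(); p=np.array(s["tcp_pos"]); yy=(p[:2]-A)@ey; print("roller y",round(yy*1000,1),"x",round((p[:2]-A)@ex*1000,1),"z",round(p[2]*1000,1),"F roller xy",np.round([s["wrist_force"][:2]@ex,s["wrist_force"][:2]@ey,s["wrist_force"][2]],2),"t",round(s["clock"],2),"gap",round(s["finger_gap"],3))
E
python3 -c "
from go import *
p=tcp(44);d([*p[:2],.24]);d(p);now()"
```

```text
shift cm [-0.65 -7.08  8.04] turn 0.002 from [0.5467 0.0404 0.234 ] F [ 0.29 -0.19  0.75] gap 0.702 t 9.78
shift cm [10.06 -7.07  8.1 ] turn 0.002 from [0.5467 0.0404 0.234 ] F [ 0.29 -0.19  0.75] gap 0.702 t 9.78
roller y -1.2 x 80.5 z 234.0 F roller xy [ 0.26 -0.23  0.75] t 9.78 gap 0.702
```

Emit:
arm_command:
  targets:
    - [[0.3,-0.6,-3,3.5,0],[0.3,-0.6,-7,8.1,0],[0.3,-0.6,-7.1,8.1,0],[0.3,-0.6,-7.1,8.1,0],[0.3,2,-7.1,8.1,0],[0.3,4,-7.1,8.1,0],[0.3,5,-7.1,8.1,0],[0.3,5,-7.1,8.1,0]]

```text
clock: 10.78
tcp_pos: [0.457, 0.099, 0.1829]
tcp_rot: [[0.004, 0.14, -0.99], [0.001, -0.99, -0.14], [-1.0, -0.0, -0.004]]
wrist_force: [0.6, -0.3, 0.7]
finger_gap: 0.702
```

```bash
python3 - <<'E'
from ov import *
from go import *
d(tcp(44));now()
im=viewer.get_image("scene")
ov(im,[],(265,140,365,240),7,"o6")
im=viewer.get_image("top")
ov(im,[],(250,190,340,260),7,"o6t")
E
```

```text
shift cm [ 5.   -0.01  0.  ] turn 0.001 from [0.457  0.099  0.1829] F [ 0.58 -0.26  0.72] gap 0.702 t 10.78
roller y 69.3 x -0.2 z 182.9 F roller xy [ 0.54 -0.34  0.72] t 10.78 gap 0.702
```

View pics/o6.png

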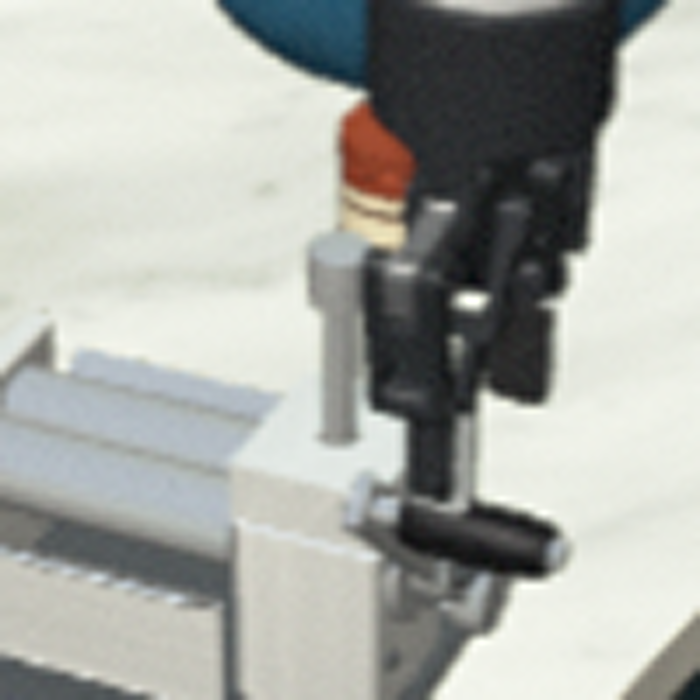

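View pics/o6t.png

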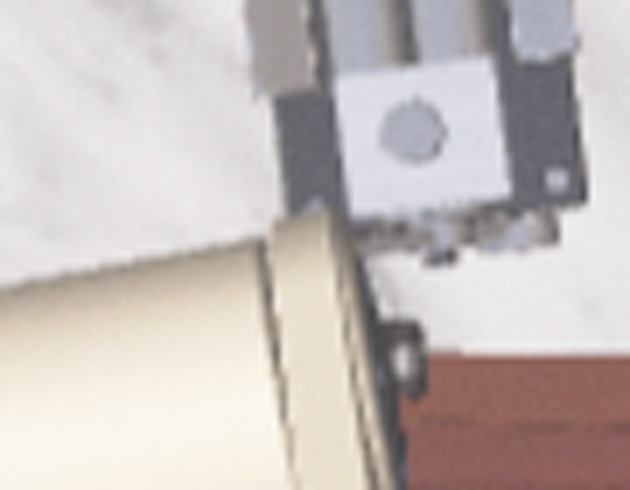

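Emit:
arm_command:
  targets:
    - [[0.3,2,0,0,0],[0.3,4,0,0,0],[0.3,5,0,0,0],[0.4,5,0,0,0],[0.55,5,0,0,0],[0.65,5,0,0,0],[0.65,5,0,0,0],[0.65,5,0,0,0]]
  newtons: 20

```text
clock: 11.88
tcp_pos: [0.4578, 0.0993, 0.1341]
tcp_rot: [[0.006, 0.14, -0.99], [0.001, -0.99, -0.14], [-1.0, -0.001, -0.006]]
wrist_force: [0.5, 0.2, -0.0]
finger_gap: 0.348
```

```bash
python3 - <<'E'
from ov import *
from go import *
now()
for th in (44,40,36,32,28,24,20,16,12,8): print(th,end=" ");d(tcp(th,.004))
im=viewer.get_image("scene")
ov(im,[],(265,140,365,240),7,"o7")
E
```

```text
roller y 69.6 x 0.7 z 134.1 F roller xy [ 0.5   0.11 -0.03] t 11.88 gap 0.348
44 shift cm [0.12 0.41 0.07] turn 0.001 from [0.4578 0.0993 0.1341] F [ 0.48  0.18 -0.03] gap 0.348 t 11.88
40 shift cm [-0.35  0.93  0.07] turn 0.001 from [0.4578 0.0993 0.1341] F [ 0.48  0.18 -0.03] gap 0.348 t 11.88
36 shift cm [-0.78  1.48  0.07] turn 0.001 from [0.4578 0.0993 0.1341] F [ 0.48  0.18 -0.03] gap 0.348 t 11.88
32 shift cm [-1.17  2.06  0.07] turn 0.001 from [0.4578 0.0993 0.1341] F [ 0.48  0.18 -0.03] gap 0.348 t 11.88
28 shift cm [-1.52  2.66  0.07] turn 0.001 from [0.4578 0.0993 0.1341] F [ 0.48  0.18 -0.03] gap 0.348 t 11.88
24 shift cm [-1.82  3.29  0.07] turn 0.001 from [0.4578 0.0993 0.1341] F [ 0.48  0.18 -0.03] gap 0.348 t 11.88
20 shift cm [-2.09  3.93  0.06] turn 0.001 from [0.4578 0.0993 0.1341] F [ 0.48  0.18 -0.03] gap 0.348 t 11.88
16 shift cm [-2.3   4.6   0.06] turn 0.001 from [0.4578 0.0993 0.1341] F [ 0.48  0.18 -0.03] gap 0.348 t 11.88
12 shift cm [-2.47  5.28  0.06] turn 0.001 from [0.4578 0.0993 0.1341] F [ 0.48  0.18 -0.03] gap 0.348 t 11.88
8 shift cm [-2.59  5.96  0.06] turn 0.001 from [0.4578 0.0993 0.1341] F [ 0.48  0.18 -0.03] gap 0.348 t 11.88
```

View pics/o7.png

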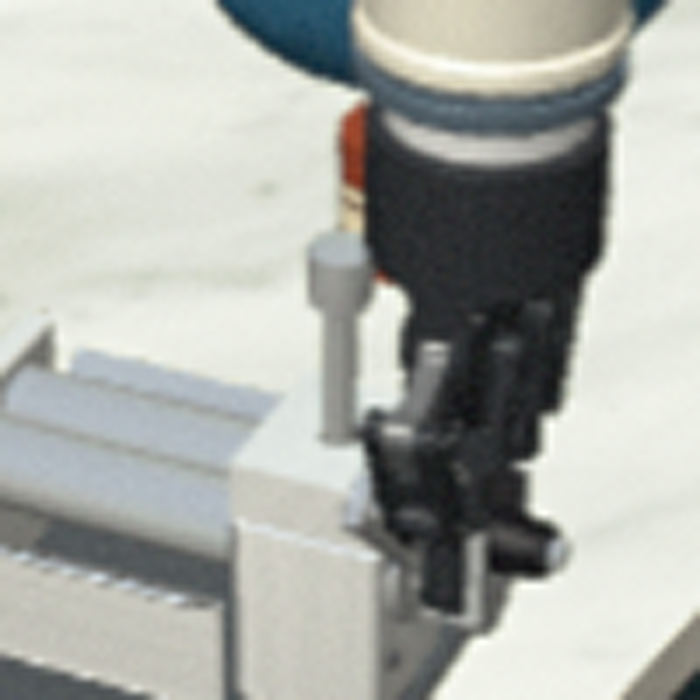

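Emit:
arm_command:
  targets:
    - [[0.65,-0.1,0.6,0.07,0],[0.65,-0.6,1.2,0.07,0],[0.65,-1.0,1.8,0.07,0],[0.65,-1.35,2.4,0.07,0],[0.65,-1.65,2.95,0.07,0],[0.65,-1.82,3.3,0.07,0]]

```text
clock: 12.68
tcp_pos: [0.4619, 0.0661, 0.1525]
tcp_rot: [[0.007, 0.14, -0.99], [0.001, -0.99, -0.14], [-1.0, -0.0, -0.007]]
wrist_force: [1.1, 1.7, 0.2]
finger_gap: 0.351
```

```bash
python3 - <<'E'
from ov import *
from go import *
now()
for th in (24,18,14,10,8,4): print(th,end=" ");d(tcp(th,.004))
im=viewer.get_image("scene")
ov(im,[],(265,140,365,240),5,"o8")
E
```

```text
roller y 36.1 x 0.2 z 152.5 F roller xy [1.28 1.52 0.17] t 12.68 gap 0.351
24 shift cm [ 0.02 -0.06  0.02] turn 0.001 from [0.4619 0.0661 0.1525] F [1.06 1.68 0.17] gap 0.351 t 12.68
18 shift cm [-0.36  0.92  0.02] turn 0.001 from [0.4619 0.0661 0.1525] F [1.06 1.68 0.17] gap 0.351 t 12.68
14 shift cm [-0.55  1.59  0.01] turn 0.001 from [0.4619 0.0661 0.1525] F [1.06 1.68 0.17] gap 0.351 t 12.68
10 shift cm [-0.69  2.27  0.01] turn 0.001 from [0.4619 0.0661 0.1525] F [1.06 1.68 0.17] gap 0.351 t 12.68
8 shift cm [-0.75  2.62  0.01] turn 0.001 from [0.4619 0.0661 0.1525] F [1.06 1.68 0.17] gap 0.351 t 12.68
4 shift cm [-0.82  3.31  0.01] turn 0.001 from [0.4619 0.0661 0.1525] F [1.06 1.68 0.17] gap 0.351 t 12.68
```

View pics/o8.png

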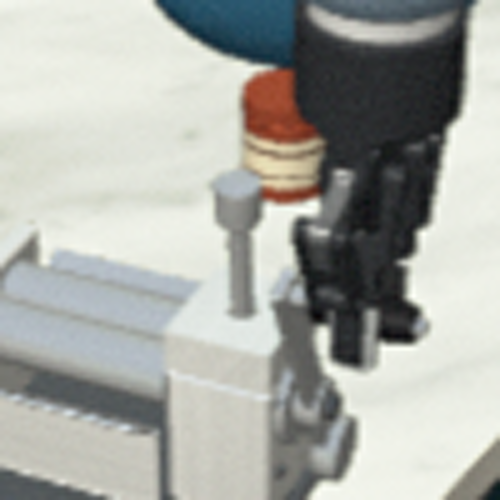

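Emit:
arm_command:
  targets:
    - [[0.65,-0.2,0.5,0.01,0],[0.65,-0.37,0.95,0.01,0],[0.65,-0.5,1.4,0.01,0],[0.65,-0.6,1.85,0.01,0],[0.65,-0.69,2.27,0.01,0],[0.65,-0.75,2.62,0.01,0]]

```text
clock: 13.48
tcp_pos: [0.4655, 0.0396, 0.1602]
tcp_rot: [[0.007, 0.14, -0.99], [0.001, -0.99, -0.14], [-1.0, -0.0, -0.007]]
wrist_force: [1.2, 2.8, -0.6]
finger_gap: 0.351
```

```bash
cat > ck.py <<'E'
from h import *
from go import *
import sys
now()
im=viewer.get_image("scene"); D=im["depth"]
def tmpl(hz):
    # fraction of pixels inside predicted head with depth matching
    n=0;ok=0
    for dz in (-.006,0,.006):
        p=np.array([*H,hz+dz]); u,v=np.round(proj(im,p)[0]).astype(int)
        P=np.array(im["pose"]); dep=-((p-P[:3,3])@P[:3,:3])[2]
        for du in(-1,0,1): n+=1; ok+=abs(D[v,u+du]-dep+.012)<.012
    return ok/n
print("head at rest height:",tmpl(.181)," dropped:",tmpl(.136))
for th in map(float,sys.argv[1:]): print(th,end=" ");d(tcp(th,.0045))
cv2.imwrite("pics/last.png",cv2.resize(im["frame"][140:240,265:365,::-1],None,fx=5,fy=5,interpolation=cv2.INTER_CUBIC))
E
python3 ck.py 8 5 2 0
```

```text
roller y 9.4 x 0.0 z 160.2 F roller xy [ 1.54  2.59 -0.64] t 13.47 gap 0.351
head at rest height: 1.0  dropped: 1.0
8.0 shift cm [ 0.02 -0.04 -0.  ] turn 0.001 from [0.4655 0.0393 0.1602] F [ 0.48 -0.12 -0.21] gap 0.35 t 13.53
5.0 shift cm [-0.04  0.48 -0.  ] turn 0.001 from [0.4655 0.0393 0.1602] F [ 0.48 -0.12 -0.21] gap 0.35 t 13.53
2.0 shift cm [-0.08  1.01 -0.  ] turn 0.001 from [0.4655 0.0393 0.1602] F [ 0.48 -0.12 -0.21] gap 0.35 t 13.53
0.0 shift cm [-0.08  1.36 -0.  ] turn 0.001 from [0.4655 0.0393 0.1602] F [ 0.48 -0.12 -0.21] gap 0.35 t 13.53
```

Emit:
arm_command:
  targets:
    - [[0.65,-0.02,0.3,0,0],[0.65,-0.05,0.6,0,0],[0.65,-0.05,0.6,0,0]]

```text
clock: 13.9
tcp_pos: [0.4661, 0.0331, 0.1606]
tcp_rot: [[0.006, 0.14, -0.99], [0.0, -0.99, -0.14], [-1.0, 0.0, -0.006]]
wrist_force: [-0.4, -0.5, 0.1]
finger_gap: 0.354
```

```bash
python3 ck.py 2 -1
```

```text
roller y 2.8 x -0.3 z 160.6 F roller xy [-0.44 -0.4   0.06] t 13.9 gap 0.354
head at rest height: 1.0  dropped: 1.0
2.0 shift cm [-0.04  0.39 -0.04] turn 0.001 from [0.466  0.0331 0.1605] F [-0.33 -0.5  -0.16] gap 0.351 t 13.95
-1.0 shift cm [-0.04  0.91 -0.04] turn 0.001 from [0.466  0.0331 0.1605] F [-0.33 -0.5  -0.16] gap 0.351 t 13.95
```

Emit:
arm_command:
  targets:
    - [[0.65,-0.04,0.3,-0.04,0],[0.65,-0.04,0.6,-0.04,0],[0.65,-0.04,0.6,-0.04,0]]

```text
clock: 14.32
tcp_pos: [0.4672, 0.0269, 0.1609]
tcp_rot: [[0.006, 0.14, -0.99], [0.0, -0.99, -0.14], [-1.0, 0.001, -0.006]]
wrist_force: [-1.1, 0.3, -0.2]
finger_gap: 0.354
```

```bash
python3 ck.py -1 -4
```

```text
roller y -3.5 x -0.0 z 160.9 F roller xy [-1.08  0.42 -0.21] t 14.32 gap 0.354
head at rest height: 0.8888888888888888  dropped: 1.0
-1.0 shift cm [-0.    0.29  0.01] turn 0.001 from [0.4673 0.027  0.161 ] F [-0.34 -0.06  0.15] gap 0.35 t 14.38
-4.0 shift cm [0.02 0.81 0.01] turn 0.001 from [0.4673 0.027  0.161 ] F [-0.34 -0.06  0.15] gap 0.35 t 14.38
```

View pics/last.png

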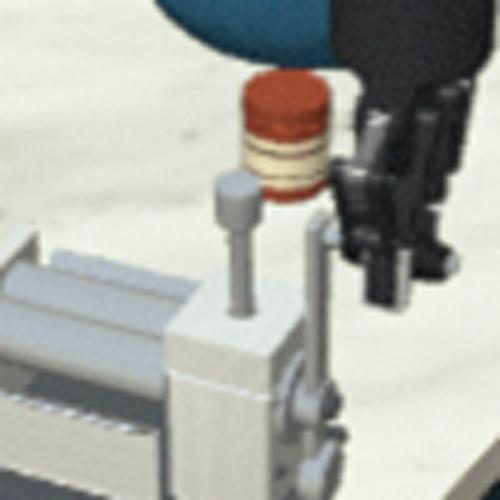

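Emit:
arm_command:
  targets:
    - [[0.65,0,0.3,0,0],[0.65,0,0.6,0,0],[0.65,0,0.6,0,0]]

```text
clock: 14.75
tcp_pos: [0.4682, 0.0208, 0.161]
tcp_rot: [[0.006, 0.14, -0.99], [0.0, -0.99, -0.14], [-1.0, 0.001, -0.006]]
wrist_force: [0.2, 1.4, 0.4]
finger_gap: 0.346
```

```bash
python3 ck.py -4 -7
```

```text
roller y -9.7 x 0.1 z 161.0 F roller xy [0.44 1.32 0.41] t 14.75 gap 0.346
head at rest height: 1.0  dropped: 1.0
-4.0 shift cm [0.02 0.19 0.01] turn 0.001 from [0.4682 0.0209 0.1609] F [ 0.43 -0.53 -0.5 ] gap 0.349 t 14.8
-7.0 shift cm [0.07 0.71 0.01] turn 0.001 from [0.4682 0.0209 0.1609] F [ 0.43 -0.53 -0.5 ] gap 0.349 t 14.8
```

Emit:
arm_command:
  targets:
    - [[0.65,0.03,0.3,0,0],[0.65,0.06,0.6,0,0],[0.65,0.06,0.6,0,0]]

```text
clock: 15.18
tcp_pos: [0.4691, 0.0146, 0.1603]
tcp_rot: [[0.006, 0.14, -0.99], [-0.0, -0.99, -0.14], [-1.0, 0.001, -0.006]]
wrist_force: [0.0, -0.3, -0.2]
finger_gap: 0.345
```

```bash
python3 ck.py -7 -10
```

```text
roller y -15.9 x 0.1 z 160.3 F roller xy [-0.03 -0.25 -0.23] t 15.18 gap 0.345
head at rest height: 1.0  dropped: 1.0
-7.0 shift cm [0.01 0.09 0.01] turn 0.0 from [0.4691 0.0147 0.1603] F [ 0.86 -0.22 -0.35] gap 0.351 t 15.22
-10.0 shift cm [0.09 0.6  0.01] turn 0.0 from [0.4691 0.0147 0.1603] F [ 0.86 -0.22 -0.35] gap 0.351 t 15.22
```

Emit:
arm_command:
  targets:
    - [[0.65,0.05,0.3,0,0],[0.65,0.1,0.6,0,0],[0.65,0.1,0.6,0,0]]

```text
clock: 15.6
tcp_pos: [0.47, 0.0085, 0.1593]
tcp_rot: [[0.006, 0.139, -0.99], [-0.0, -0.99, -0.139], [-1.0, 0.001, -0.006]]
wrist_force: [0.4, 0.1, -0.5]
finger_gap: 0.351
```

```bash
python3 ck.py -10 -13
```

```text
roller y -22.1 x 0.1 z 159.3 F roller xy [ 0.39 -0.   -0.5 ] t 15.6 gap 0.351
head at rest height: 1.0  dropped: 1.0
-10.0 shift cm [-0.02 -0.02  0.  ] turn 0.0 from [0.4699 0.0085 0.1593] F [-0.31 -0.16  0.1 ] gap 0.351 t 15.65
-13.0 shift cm [0.09 0.49 0.01] turn 0.0 from [0.4699 0.0085 0.1593] F [-0.31 -0.16  0.1 ] gap 0.351 t 15.65
```

View pics/last.png

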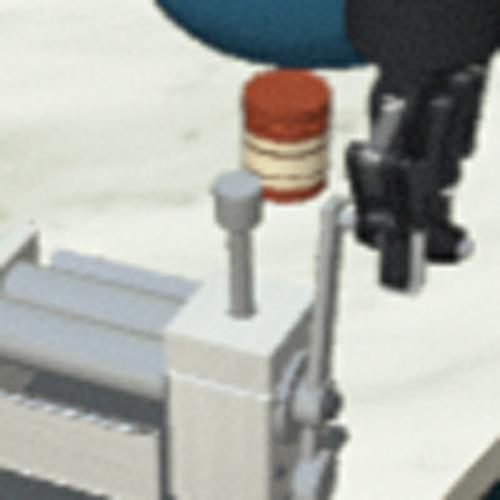

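Emit:
arm_command:
  targets:
    - [[0.65,0.05,0.3,0,0],[0.65,0.11,0.6,0,0],[0.65,0.11,0.6,0,0]]

```text
clock: 16.02
tcp_pos: [0.4707, 0.0023, 0.1581]
tcp_rot: [[0.006, 0.139, -0.99], [-0.001, -0.99, -0.139], [-1.0, 0.001, -0.006]]
wrist_force: [0.4, -0.1, 0.1]
finger_gap: 0.348
```

```bash
python3 ck.py -13 -17
```

```text
roller y -28.4 x 0.0 z 158.1 F roller xy [ 0.39 -0.11  0.07] t 16.02 gap 0.348
head at rest height: 1.0  dropped: 1.0
-13.0 shift cm [-0.03 -0.13  0.  ] turn 0.0 from [0.4708 0.0024 0.1582] F [-0.08  0.13  0.42] gap 0.352 t 16.07
-17.0 shift cm [0.16 0.55 0.  ] turn 0.0 from [0.4708 0.0024 0.1582] F [-0.08  0.13  0.42] gap 0.352 t 16.07
```

Emit:
arm_command:
  targets:
    - [[0.65,0.08,0.3,0,0],[0.65,0.16,0.6,0,0],[0.65,0.16,0.6,0,0]]

```text
clock: 16.45
tcp_pos: [0.4716, -0.0039, 0.1565]
tcp_rot: [[0.006, 0.139, -0.99], [-0.001, -0.99, -0.139], [-1.0, 0.002, -0.006]]
wrist_force: [-0.7, 0.7, 0.1]
finger_gap: 0.351
```

```bash
python3 ck.py -17 -21
```

```text
roller y -34.6 x -0.0 z 156.5 F roller xy [-0.57  0.82  0.09] t 16.45 gap 0.351
head at rest height: 1.0  dropped: 1.0
-17.0 shift cm [-0.01 -0.08 -0.  ] turn -0.0 from [ 0.4715 -0.0038  0.1565] F [-0.8  -0.88 -0.28] gap 0.348 t 16.5
-21.0 shift cm [ 0.22  0.58 -0.  ] turn -0.0 from [ 0.4715 -0.0038  0.1565] F [-0.8  -0.88 -0.28] gap 0.348 t 16.5
```

Emit:
arm_command:
  targets:
    - [[0.65,0.1,0.3,0,0],[0.65,0.21,0.6,0,0],[0.65,0.21,0.6,0,0]]

```text
clock: 16.88
tcp_pos: [0.4724, -0.0101, 0.1543]
tcp_rot: [[0.006, 0.139, -0.99], [-0.001, -0.99, -0.139], [-1.0, 0.002, -0.006]]
wrist_force: [0.5, -0.1, -0.1]
finger_gap: 0.35
```

```bash
python3 ck.py -21 -24
```

```text
roller y -40.8 x -0.1 z 154.3 F roller xy [ 0.47 -0.2  -0.13] t 16.88 gap 0.35
head at rest height: 1.0  dropped: 1.0
-21.0 shift cm [-0.   -0.04 -0.01] turn -0.0 from [ 0.4724 -0.01    0.1543] F [-0.68  0.27 -0.02] gap 0.348 t 16.93
-24.0 shift cm [ 0.2   0.44 -0.01] turn -0.0 from [ 0.4724 -0.01    0.1543] F [-0.68  0.27 -0.02] gap 0.348 t 16.93
```

View pics/last.png

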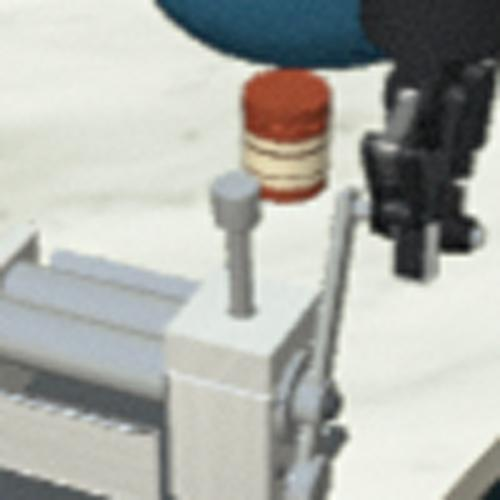

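Emit:
arm_command:
  targets:
    - [[0.65,0.12,0.3,0,0],[0.65,0.25,0.55,0,0],[0.65,0.25,0.55,0,0]]

```text
clock: 17.3
tcp_pos: [0.4731, -0.0157, 0.1517]
tcp_rot: [[0.006, 0.139, -0.99], [-0.001, -0.99, -0.139], [-1.0, 0.002, -0.005]]
wrist_force: [0.2, -1.1, -0.7]
finger_gap: 0.348
```

```bash
python3 ck.py -24 -28
```

```text
roller y -46.5 x -0.1 z 151.7 F roller xy [ 0.02 -1.13 -0.7 ] t 17.3 gap 0.348
head at rest height: 0.0  dropped: 1.0
-24.0 shift cm [-0.06 -0.12 -0.02] turn -0.0 from [ 0.4731 -0.0156  0.1518] F [-0.46 -0.07 -0.45] gap 0.351 t 17.35
-28.0 shift cm [ 0.25  0.5  -0.02] turn -0.0 from [ 0.4731 -0.0156  0.1518] F [-0.46 -0.07 -0.45] gap 0.351 t 17.35
```

View pics/last.png

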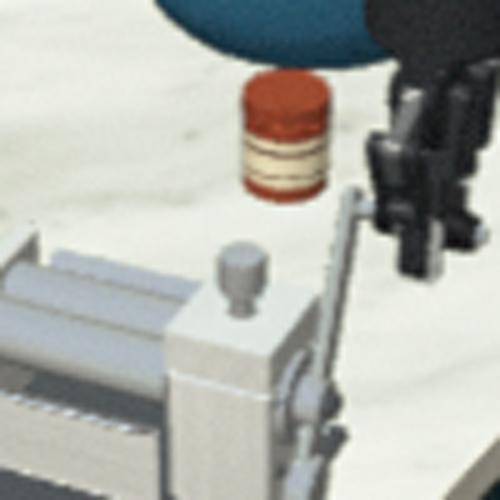

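Emit:
arm_command:
  targets:
    - [[0.65,0.07,0.15,0,0],[0.65,0.15,0.3,0,0],[0.65,0.15,0.3,0,0]]

```text
clock: 17.73
tcp_pos: [0.4735, -0.0187, 0.1502]
tcp_rot: [[0.006, 0.139, -0.99], [-0.001, -0.99, -0.139], [-1.0, 0.002, -0.005]]
wrist_force: [0.3, 0.4, -0.3]
finger_gap: 0.347
```

Emit:
arm_command:
  targets:
    - [[0.65,0.06,0.15,0,0],[0.65,0.06,0.15,0,0]]

```text
clock: 17.98
tcp_pos: [0.4738, -0.0203, 0.1496]
tcp_rot: [[0.006, 0.139, -0.99], [-0.001, -0.99, -0.139], [-1.0, 0.002, -0.005]]
wrist_force: [0.5, 0.8, 0.1]
finger_gap: 0.355
```

Emit:
arm_command:
  targets:
    - [[0.65,0.08,0.2,0,0],[0.65,0.08,0.2,0,0]]

```text
clock: 18.23
tcp_pos: [0.4741, -0.0225, 0.1488]
tcp_rot: [[0.006, 0.139, -0.99], [-0.001, -0.99, -0.139], [-1.0, 0.002, -0.005]]
wrist_force: [-0.2, 0.9, 0.1]
finger_gap: 0.354
```

Emit:
arm_command:
  targets:
    - [[0.65,0.08,0.15,0,0],[0.65,0.08,0.15,0,0]]

```text
clock: 18.48
tcp_pos: [0.4743, -0.0241, 0.1479]
tcp_rot: [[0.006, 0.139, -0.99], [-0.002, -0.99, -0.139], [-1.0, 0.002, -0.005]]
wrist_force: [-0.4, 0.9, -0.5]
finger_gap: 0.35
```

Emit:
arm_command:
  targets:
    - [[0.65,0.08,0.15,0,0],[0.65,0.08,0.15,0,0]]

```text
clock: 18.73
tcp_pos: [0.4745, -0.0257, 0.1471]
tcp_rot: [[0.006, 0.138, -0.99], [-0.002, -0.99, -0.138], [-1.0, 0.002, -0.005]]
wrist_force: [-0.3, 0.3, -0.4]
finger_gap: 0.353
```

Emit:
arm_command:
  targets:
    - [[0.65,0.08,0.15,0,0],[0.65,0.08,0.15,0,0]]

```text
clock: 18.98
tcp_pos: [0.4748, -0.0273, 0.1462]
tcp_rot: [[0.006, 0.138, -0.99], [-0.002, -0.99, -0.138], [-1.0, 0.002, -0.005]]
wrist_force: [0.3, 1.1, -0.6]
finger_gap: 0.356
```

```bash
python3 ck.py -30
```

```text
roller y -58.2 x -0.1 z 146.2 F roller xy [ 0.45  1.05 -0.6 ] t 18.98 gap 0.356
head at rest height: 0.0  dropped: 1.0
-30.0 shift cm [-0.14 -0.37 -0.01] turn -0.001 from [ 0.4748 -0.0273  0.1462] F [-0.32  0.78 -0.42] gap 0.352 t 19.02
```

View pics/last.png

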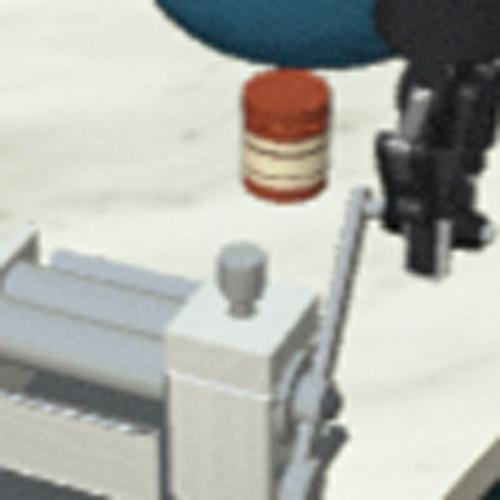

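Emit:
arm_command:
  targets:
    - [[0.65,0.09,0.15,0,0],[0.65,0.09,0.15,0,0]]

```text
clock: 19.27
tcp_pos: [0.475, -0.0289, 0.1453]
tcp_rot: [[0.006, 0.138, -0.99], [-0.002, -0.99, -0.138], [-1.0, 0.002, -0.005]]
wrist_force: [0.7, 0.8, -0.8]
finger_gap: 0.352
```

Emit:
arm_command:
  targets:
    - [[0.65,0.09,0.15,0,0],[0.65,0.09,0.15,0,0]]

```text
clock: 19.52
tcp_pos: [0.4752, -0.0304, 0.1443]
tcp_rot: [[0.006, 0.138, -0.99], [-0.002, -0.99, -0.138], [-1.0, 0.002, -0.005]]
wrist_force: [1.3, 2.1, 0.2]
finger_gap: 0.35
```

Emit:
arm_command:
  targets:
    - [[0.65,0.08,0.12,0,0],[0.65,0.08,0.12,0,0]]

```text
clock: 19.77
tcp_pos: [0.4754, -0.0316, 0.1435]
tcp_rot: [[0.006, 0.138, -0.99], [-0.002, -0.99, -0.138], [-1.0, 0.002, -0.005]]
wrist_force: [0.7, 1.2, 0.5]
finger_gap: 0.348
```

Emit:
arm_command:
  targets:
    - [[0.65,0.08,0.12,0,0],[0.65,0.08,0.12,0,0]]

```text
clock: 20.02
tcp_pos: [0.4756, -0.0329, 0.1426]
tcp_rot: [[0.006, 0.138, -0.99], [-0.002, -0.99, -0.138], [-1.0, 0.002, -0.005]]
wrist_force: [-0.5, 1.7, -0.1]
finger_gap: 0.349
```

```bash
python3 ck.py -30
```

```text
roller y -63.8 x -0.1 z 142.6 F roller xy [-0.29  1.8  -0.08] t 20.02 gap 0.349
head at rest height: 0.0  dropped: 1.0
-30.0 shift cm [-0.5  -0.93 -0.01] turn -0.001 from [ 0.4756 -0.0329  0.1426] F [0.82 2.11 0.27] gap 0.347 t 20.07
```

View pics/last.png

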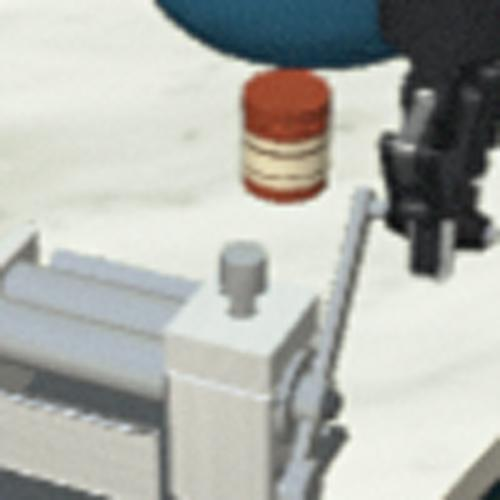

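```bash
cat > cr.py <<'E'
from ov import *
from go import *
im=viewer.get_image("scene")
cs=[]
for th,col in((-26,(0,255,0)),(-30,(0,0,255)),(-34,(255,0,0))):
    r=np.radians(th); o=np.r_[A,.07]; dr=np.r_[np.sin(r)*ey,np.cos(r)]
    b=o+np.r_[ex,0]*float(.035)
    cs.append((np.array([b+dr*.02,b+dr*.1]),col))
    # grip end circle (robot side)
    c=o+dr*.1-np.r_[ex,0]*.026; tr=np.r_[np.cos(r)*ey,-np.sin(r)]
    cs.append((np.array([c+.011*(np.cos(q)*dr+np.sin(q)*tr) for q in t]),col))
ov(im,cs,(305,155,385,235),8,"cr")
E
python3 cr.py
```

```text
(no output)
```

View pics/cr.png

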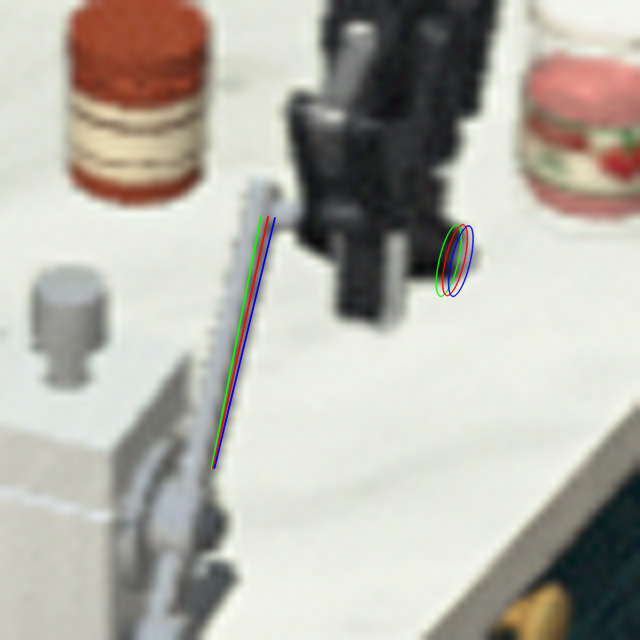

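Emit:
arm_command:
  targets:
    - [[0.65,0.08,0.12,0,0],[0.65,0.08,0.12,0,0],[0.65,0.08,0.12,0,0]]

```text
clock: 20.5
tcp_pos: [0.4758, -0.0341, 0.1418]
tcp_rot: [[0.006, 0.138, -0.99], [-0.002, -0.99, -0.138], [-1.0, 0.003, -0.005]]
wrist_force: [0.5, 2.3, 0.0]
finger_gap: 0.351
```

Emit:
arm_command:
  targets:
    - [[0.65,0.08,0.12,0,0],[0.65,0.08,0.12,0,0],[0.65,0.08,0.12,0,0]]

```text
clock: 20.88
tcp_pos: [0.4759, -0.0353, 0.141]
tcp_rot: [[0.006, 0.138, -0.99], [-0.002, -0.99, -0.138], [-1.0, 0.003, -0.005]]
wrist_force: [0.7, 4.0, -0.4]
finger_gap: 0.35
```

Emit:
arm_command:
  targets:
    - [[0.65,0.08,0.12,0,0],[0.65,0.08,0.12,0,0],[0.65,0.08,0.12,0,0]]

```text
clock: 21.25
tcp_pos: [0.4761, -0.0363, 0.1402]
tcp_rot: [[0.006, 0.138, -0.99], [-0.002, -0.99, -0.138], [-1.0, 0.002, -0.005]]
wrist_force: [0.7, 3.9, 0.7]
finger_gap: 0.352
```

Emit:
arm_command:
  targets:
    - [[0.65,0.1,0.17,0,0],[0.65,0.1,0.17,0,0],[0.65,0.1,0.17,0,0]]

```text
clock: 21.62
tcp_pos: [0.4763, -0.0376, 0.1391]
tcp_rot: [[0.005, 0.138, -0.99], [-0.001, -0.99, -0.138], [-1.0, 0.002, -0.005]]
wrist_force: [1.1, 7.1, -0.6]
finger_gap: 0.35
```

Emit:
arm_command:
  targets:
    - [[0.65,0.1,0.17,0,0],[0.65,0.1,0.17,0,0],[0.65,0.1,0.17,0,0]]

```text
clock: 22.0
tcp_pos: [0.4764, -0.0386, 0.138]
tcp_rot: [[0.005, 0.137, -0.991], [0.001, -0.991, -0.137], [-1.0, 0.0, -0.005]]
wrist_force: [0.8, 10.0, -1.3]
finger_gap: 0.351
```

Emit:
arm_command:
  targets:
    - [[0.65,-0.2,-0.4,0,0],[0.65,-0.4,-0.85,0,0],[0.65,-0.4,-0.85,0,0]]

```text
clock: 22.38
tcp_pos: [0.4752, -0.0301, 0.1422]
tcp_rot: [[0.005, 0.138, -0.99], [0.0, -0.99, -0.138], [-1.0, 0.001, -0.005]]
wrist_force: [-0.2, -0.2, -0.1]
finger_gap: 0.355
```

```bash
python3 ck.py -30; python3 -c "
from go import *
d([*H,.25])"
```

```text
roller y -61.1 x -0.1 z 142.2 F roller xy [-0.2  -0.15 -0.14] t 22.38 gap 0.355
head at rest height: 0.0  dropped: 1.0
-30.0 shift cm [-0.55 -0.66 -0.01] turn -0.001 from [ 0.4752 -0.0302  0.1421] F [0.22 0.06 0.42] gap 0.351 t 22.43
shift cm [-10.75  -6.12  -8.06] turn -0.001 from [ 0.4752 -0.0302  0.1421] F [0.22 0.06 0.42] gap 0.351 t 22.43
```

View pics/last.png

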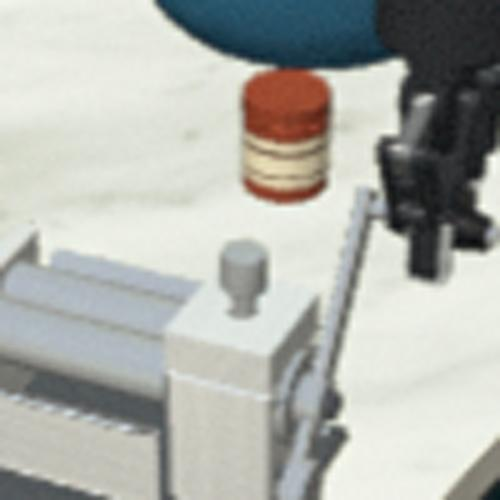

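Emit:
arm_command:
  targets:
    - [[0.45,0,0,0,0],[0.3,0,0,0,0],[0.3,0,0,0,0],[0.3,-3,0,0,0],[0.3,-7,0,0,0],[0.6,-9,-1,-1,0],[1,-9,-4,-5,0],[1,-9,-6.1,-8.05,0],[1,-9,-6.1,-8.05,0],[1,-9,-6.1,-8.05,0],[1,-9,-6.1,-8.05,0]]

```text
clock: 23.8
tcp_pos: [0.5452, 0.0406, 0.2324]
tcp_rot: [[0.005, 0.137, -0.991], [-0.0, -0.991, -0.137], [-1.0, 0.001, -0.005]]
wrist_force: [0.6, -0.1, -0.1]
finger_gap: -0.0
```

```bash
python3 ck.py; python3 - <<'E'
from go import *
from plant import manip
print(manip.tip_reach)
d([*H,.165]);d([*H,.165],np.radians(8-90))
E
```

```text
roller y -0.8 x 79.1 z 232.4 F roller xy [ 0.61 -0.19 -0.07] t 23.8 gap -0.0
head at rest height: 0.0  dropped: 1.0
0.014
shift cm [ 6.75 -0.09 -0.04] turn -0.002 from [0.5454 0.0406 0.2325] F [-1.12 -0.29 -0.49] gap -0.001 t 23.85
shift cm [ 6.75 -0.09 -0.04] turn -0.002 from [0.5454 0.0406 0.2325] F [-1.12 -0.29 -0.49] gap -0.001 t 23.85
```

View pics/last.png

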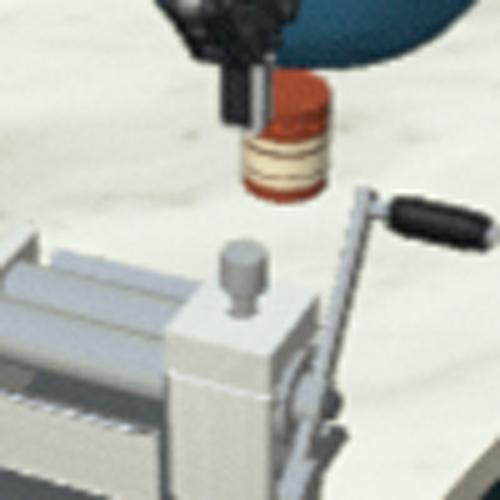

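Emit:
arm_command:
  targets:
    - [[1,3,-0.09,-0.04,0],[1,5.5,-0.09,-0.04,0],[1,6.5,-0.09,-0.04,0],[1,6.8,-0.09,-0.04,0],[1,6.8,-0.09,-0.04,0]]

```text
clock: 24.48
tcp_pos: [0.5463, 0.0414, 0.1651]
tcp_rot: [[0.006, 0.137, -0.991], [0.0, -0.991, -0.137], [-1.0, 0.001, -0.006]]
wrist_force: [-0.3, -0.5, 0.9]
finger_gap: 0.001
```

Emit:
arm_command:
  targets:
    - [[1,0.15,0,0,0],[1,0.3,0,0,0],[1,0.3,0,0,0]]

```text
clock: 24.85
tcp_pos: [0.5465, 0.0415, 0.1623]
tcp_rot: [[0.006, 0.137, -0.991], [0.0, -0.991, -0.137], [-1.0, 0.001, -0.006]]
wrist_force: [-0.2, -0.1, 0.4]
finger_gap: -0.001
```

Emit:
arm_command:
  targets:
    - [[1,0.1,0,0,0],[1,0.2,0,0,0],[1,0.2,0,0,0]]

```text
clock: 25.22
tcp_pos: [0.5472, 0.0417, 0.1615]
tcp_rot: [[0.008, 0.137, -0.991], [0.001, -0.991, -0.137], [-1.0, 0.0, -0.008]]
wrist_force: [-2.9, 1.1, 10.5]
finger_gap: -0.001
```

Emit:
arm_command:
  targets:
    - [[1,0.15,0,0,0],[1,0.2,0,0,0],[1,0.25,0,0,0]]

```text
clock: 25.6
tcp_pos: [0.5478, 0.0421, 0.1608]
tcp_rot: [[0.009, 0.137, -0.991], [0.001, -0.991, -0.137], [-1.0, 0.0, -0.009]]
wrist_force: [-5.0, 1.3, 18.3]
finger_gap: -0.002
```

Emit:
arm_command:
  targets:
    - [[1,0.2,-0.05,0.1,0],[1,0.25,-0.05,0.15,0],[1,0.25,-0.05,0.15,0]]

```text
clock: 25.98
tcp_pos: [0.5474, 0.0424, 0.1597]
tcp_rot: [[0.012, 0.137, -0.991], [0.001, -0.991, -0.137], [-1.0, 0.0, -0.012]]
wrist_force: [-1.3, -0.4, 10.4]
finger_gap: -0.001
```

```bash
python3 ck.py; python3 - <<'E'
from go import *
d([*H,.150])
E
```

```text
roller y 0.7 x 81.5 z 159.7 F roller xy [-1.31 -0.18 10.36] t 25.98 gap -0.001
head at rest height: 0.3333333333333333  dropped: 1.0
shift cm [0.96 0.07 0.16] turn -0.003 from [0.5474 0.0424 0.1596] F [-0.96 -0.44  9.5 ] gap -0.002 t 26.02
```

View pics/last.png

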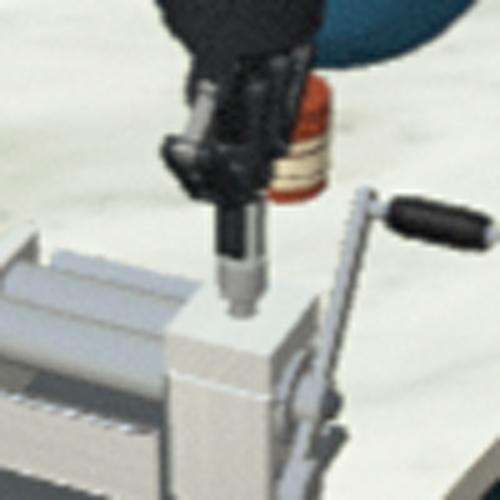

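Emit:
arm_command:
  targets:
    - [[1,0.15,0,0.05,0],[1,0.2,0,0.05,0],[1,0.2,0,0.05,0]]

```text
clock: 26.4
tcp_pos: [0.5476, 0.0424, 0.159]
tcp_rot: [[0.014, 0.137, -0.991], [0.001, -0.991, -0.137], [-1.0, 0.0, -0.014]]
wrist_force: [-2.8, -0.1, 10.8]
finger_gap: -0.002
```

Emit:
arm_command:
  targets:
    - [[1,0.15,0,0.03,0],[1,0.2,0,0.03,0],[1,0.2,0,0.03,0]]

```text
clock: 26.78
tcp_pos: [0.5478, 0.0426, 0.1584]
tcp_rot: [[0.015, 0.137, -0.991], [0.002, -0.991, -0.137], [-1.0, 0.0, -0.015]]
wrist_force: [-4.3, 0.1, 14.8]
finger_gap: -0.003
```

Emit:
arm_command:
  targets:
    - [[1,0.15,-0.03,0.08,0],[1,0.22,-0.03,0.1,0],[1,0.22,-0.03,0.12,0],[1,0.22,-0.03,0.12,0]]

```text
clock: 27.28
tcp_pos: [0.5474, 0.0427, 0.1574]
tcp_rot: [[0.017, 0.137, -0.99], [0.002, -0.991, -0.137], [-1.0, 0.001, -0.017]]
wrist_force: [-1.6, -0.7, 9.7]
finger_gap: -0.001
```

Emit:
arm_command:
  targets:
    - [[1,0.15,0,0.05,0],[1,0.22,0,0.05,0],[1,0.22,0,0.05,0],[1,0.22,0,0.05,0]]

```text
clock: 27.78
tcp_pos: [0.5475, 0.0426, 0.1562]
tcp_rot: [[0.018, 0.137, -0.99], [0.002, -0.991, -0.137], [-1.0, 0.001, -0.018]]
wrist_force: [-1.1, -0.1, 8.6]
finger_gap: 0.001
```

```bash
python3 ck.py; python3 - <<'E'
from go import *
d([*H,.150])
E
```

```text
roller y 0.9 x 81.6 z 156.2 F roller xy [-1.12  0.05  8.57] t 27.77 gap 0.001
head at rest height: 0.4444444444444444  dropped: 1.0
shift cm [0.61 0.09 0.17] turn -0.002 from [0.5475 0.0426 0.1562] F [-1.78 -0.32 10.04] gap -0.006 t 27.82
```

View pics/last.png

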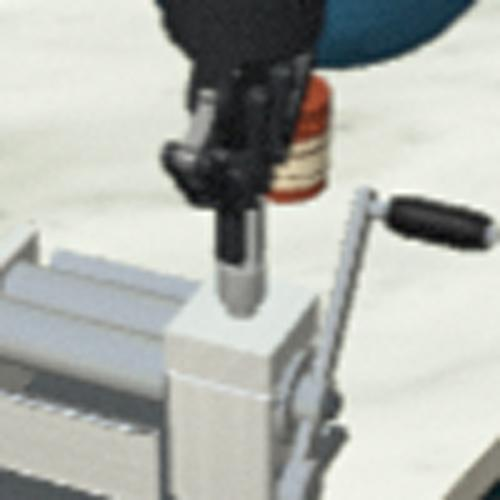

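Emit:
arm_command:
  targets:
    - [[1,0.15,0,0.05,0],[1,0.25,0,0.08,0],[1,0.25,0,0.08,0],[1,0.25,0,0.08,0]]

```text
clock: 28.32
tcp_pos: [0.5472, 0.0425, 0.1545]
tcp_rot: [[0.019, 0.137, -0.99], [0.002, -0.991, -0.137], [-1.0, 0.001, -0.019]]
wrist_force: [-1.6, 0.2, 8.0]
finger_gap: 0.002
```

Emit:
arm_command:
  targets:
    - [[1,0.15,0,0.05,0],[1,0.25,0,0.05,0],[1,0.25,0,0.05,0],[1,0.25,0,0.05,0]]

```text
clock: 28.82
tcp_pos: [0.5472, 0.0425, 0.1529]
tcp_rot: [[0.02, 0.137, -0.99], [0.002, -0.991, -0.137], [-1.0, 0.001, -0.02]]
wrist_force: [-2.7, 1.1, 7.1]
finger_gap: 0.0
```

Emit:
arm_command:
  targets:
    - [[1,0.15,0,0.05,0],[1,0.2,0,0.05,0],[1,0.2,0,0.05,0],[1,0.2,0,0.05,0]]

```text
clock: 29.32
tcp_pos: [0.5473, 0.0425, 0.1519]
tcp_rot: [[0.021, 0.137, -0.99], [0.002, -0.991, -0.137], [-1.0, 0.001, -0.022]]
wrist_force: [-2.1, -0.3, 10.6]
finger_gap: 0.001
```

Emit:
arm_command:
  targets:
    - [[1,0.15,0,0.03,0],[1,0.2,0,0.05,0],[1,0.2,0,0.05,0]]

```text
clock: 29.7
tcp_pos: [0.5472, 0.0426, 0.1508]
tcp_rot: [[0.022, 0.137, -0.99], [0.002, -0.991, -0.137], [-1.0, 0.001, -0.023]]
wrist_force: [-2.4, -0.8, 9.1]
finger_gap: -0.0
```

```bash
python3 ck.py
```

```text
roller y 0.9 x 81.3 z 150.8 F roller xy [-2.45 -0.51  9.08] t 29.7 gap -0.0
head at rest height: 0.3333333333333333  dropped: 1.0
```

View pics/last.png

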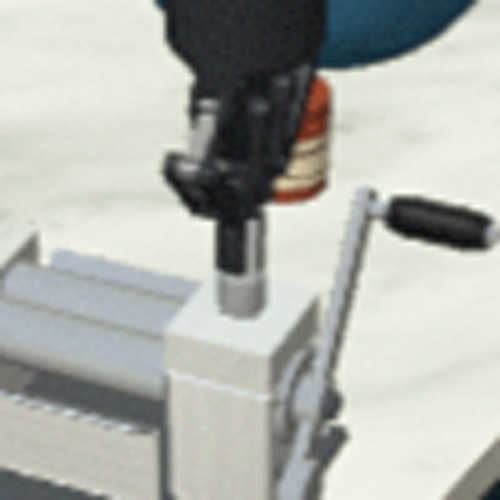

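Still moving at about 9 N; continue until the position stops changing.

Emit:
arm_command:
  targets:
    - [[1,0.15,0,0.03,0],[1,0.22,0,0.05,0],[1,0.22,0,0.05,0]]

```text
clock: 30.12
tcp_pos: [0.5473, 0.0426, 0.1501]
tcp_rot: [[0.024, 0.137, -0.99], [0.002, -0.991, -0.137], [-1.0, 0.001, -0.024]]
wrist_force: [-5.2, 0.4, 15.7]
finger_gap: 0.0
```

Emit:
arm_command:
  targets:
    - [[1,0.15,0,0.05,0],[1,0.2,0,0.05,0],[1,0.2,0,0.05,0]]

```text
clock: 30.5
tcp_pos: [0.5473, 0.0426, 0.1501]
tcp_rot: [[0.025, 0.137, -0.99], [0.002, -0.991, -0.137], [-1.0, 0.001, -0.025]]
wrist_force: [-6.5, -0.4, 20.3]
finger_gap: -0.003
```

Emit:
arm_command:
  targets:
    - [[1,-0.3,0,0,0],[1,-1,0,0,0],[1,-4,0,0,0],[1,-8,0,0,0],[1,-9,2,5,0],[1,-9,6,8,0],[1,-9,8,12,0],[1,-9,8,12,0],[1,-9,8,12,0]]

```text
clock: 31.62
tcp_pos: [0.4378, -0.0532, 0.2375]
tcp_rot: [[0.026, 0.136, -0.99], [0.002, -0.991, -0.136], [-1.0, 0.001, -0.026]]
wrist_force: [0.5, -0.1, 0.2]
finger_gap: -0.004
```

```bash
python3 - <<'E'
from ov import *
from go import *
d([*H,.2]);
for c,bx in(("scene",(275,160,365,250)),("top",(255,190,355,260))):
    im=viewer.get_image(c); save(im,c+"9")
    ov(im,[(circ(*H,.136,.012),(0,255,0))],bx,6,"o9"+c)
    P=cloud(im,np.ones((400,640),bool)); m=(np.hypot(*(P[:,:2]-H).T)<.009)&(P[:,2]>.1); print(c,np.round(np.percentile(P[m,2],[5,50,95]),4),m.sum())
E
```

```text
shift cm [  4.06  -7.92 -11.9 ] turn -0.003 from [ 0.4378 -0.0532  0.2375] F [ 0.46 -0.11  0.21] gap -0.004 t 31.62
scene [0.1135 0.1299 0.1377] 48
top [0.1307 0.1343 0.1378] 37
```

View pics/o9scene.png

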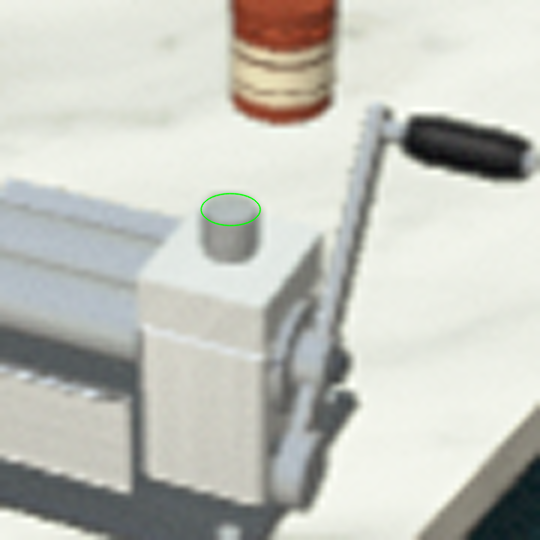

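View pics/scene9.png

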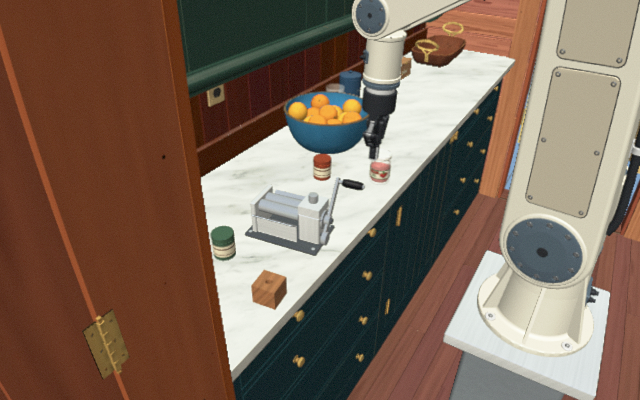

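```bash
python3 -c "
from plant import workorder,observe
print(workorder.hand_in()); print(observe()['clock'])"
```

```text
the job is handed in; nothing more can be done
None
the job is handed in; nothing more can be done
```

The crank is locked: the pin is home with its head on the bearing block. I handed the job in at about 31.6 s of the 72 s allowed.

- **Pin placed:** I took the pin from the stand, lowered it into the hole and let go. It stood on the shaft at the expected height.
- **Crank swung:** I swung it slowly from about 44 degrees left. The camera showed the pin drop at about 24 degrees right of upright. I kept pushing gently until the force rose springily to 10 N (limit 18 N), then backed off.
- **Pin pressed:** It moved down at mostly 8–18 N and came to a firm stop at 20 N, at the height expected for home.

**Last checks:** the scene picture shows the head sitting on the block, matching the outline predicted for home. The top camera's depth gives about 134 mm for the top of the head, against 136 mm expected. The gripper was clear with no contact force, and the jar and tins look untouched.

**What disagreed:**
- **Crank travel:** it moved further between the drop and the firm stop than the 4 degrees of play given, about 11 degrees by my reckoning from the gripper's position. Part of that is slack in my loose hold on the grip and springiness. The crank's angle was hard to measure because that camera sees the bar nearly edge-on.
- **Scene depth:** the scene camera's depth at the head was too mixed to confirm its height, because it included the head's side and the block.

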